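# Roll down the cover sheet of a camera junction housing

## Task

Take the hand roller from its stand and roll the aluminium cover sheet down onto its sealing tape until it is flush with the housing rim along its whole length: set it down slowly at the end that is already held under the lip and roll towards the open end, so that no air is trapped, pressing with the roller alone, with a firm, steady 15 N or so (30 N dents the sheet). Then hang the roller back in its stand, upright with both ears in their notches, and let go; leave the other things on the bench where they are.

Things in the scene. Friction and masses are not known exactly. Their poses are not given: they have to be found in the camera images.
- roller_handle (a point): Hand roller (0.28 to 0.44 kg): centre of its upright black handle block, 30 mm (x) by 26 mm (y), from 31 mm below to 27 mm above this point; grip it across y from above. x along the wheel's axle, y the rolling direction, z up. Below the handle a steel cross plate 92 (x) x 26 (y) x 8 mm, underside 39 mm below this point; its two ends are the ears. Hangs in the stand at the start.
- roller_wheel (a point): Centre of the roller's free-turning rubber wheel, held in a fork 64 mm below the handle's centre: 38 mm across, 42 mm wide (axle along x), so its lowest line is 83 mm below the handle's centre.
- stand: Fixed dark steel roller stand, left or right of the housing; origin at the centre of its underside. Base plate 120 (x) x 80 (y) x 8 mm; two cheeks at x = +-40 mm, 16 mm thick, 44 mm long in y, tops 62 mm up, with end lips 7 mm high and 35 mm apart in y: these are the notches for the ears. The wheel hangs between the cheeks.
- stand_rest (a point): Point fixed on the stand, 101 mm above its origin, where the handle's centre is when the roller hangs centred, roller axes parallel to these axes (either way round); play 4.5 mm in y, 5 mm in x either way.
- sheet_start (a point): Point fixed on the work holder, on the sheet's middle line where its raised part begins, at the nominal height (98 mm) of the flush sheet. z up; the raised sheet runs from here along -y. On the +y side the sheet is already flush for 25 mm, then held by a screwed lip, 12 mm wide and 3.5 mm thick, 20 to 32 mm from here; two cable glands stick out of that end.
- sheet_end (a point): The same at the open end of the sheet, 180 mm from sheet_start along -y. Beyond it is the housing's flat end rim, 17 mm wide, flush with the pressed-down sheet. Same axes.
- work_holder: Fixed work holder: base 120 x 170 mm, origin at the centre of its underside. A ball head on a telescopic column, clamped by hand, carries the grey die-cast housing (72 x 240 mm) centred over it: it may stand 9 mm higher or lower than nominal and lean up to 0.04 rad along y about its middle. So the true sheet lies up to 12 mm above or below sheet_start, 13 mm at sheet_end; the poses do not show this.
- sheet1 (a joint): How far the sheet is pressed down (m) over its length from 0 to 20 mm from sheet_start: the 50 mm wide, thin aluminium sheet lies on soft plastic tape that yields at about 6 N (slowly; a few N more when hurried) and stays where it was pressed; 0 is 4 mm proud, 0.004 is flush and hard. The first lengths start partly down.
- sheet2 (a joint): How far the sheet is pressed down (m) over its length from 20 to 40 mm from sheet_start.
- sheet3 (a joint): How far the sheet is pressed down (m) over its length from 40 to 60 mm from sheet_start.
- sheet4 (a joint): How far the sheet is pressed down (m) over its length from 60 to 80 mm from sheet_start.
- sheet5 (a joint): How far the sheet is pressed down (m) over its length from 80 to 100 mm from sheet_start.
- sheet6 (a joint): How far the sheet is pressed down (m) over its length from 100 to 120 mm from sheet_start.
- sheet7 (a joint): How far the sheet is pressed down (m) over its length from 120 to 140 mm from sheet_start.
- sheet8 (a joint): How far the sheet is pressed down (m) over its length from 140 to 160 mm from sheet_start.
- sheet9 (a joint): How far the sheet is pressed down (m) over its length from 160 to 180 mm from sheet_start.
- wheel (a joint): Turn of the roller's rubber wheel about its axle (rad), 0 at the start, free to turn many times; it turns by 1 rad per 19 mm rolled.
- screw_bin: Blue open bin of screws, 150 x 100 x 70 mm. Bystander; origin at the middle of its underside.
- cap_bin: Blue open bin of white caps, 150 x 100 x 70 mm. Bystander; origin at the middle of its underside.
- camera_a: White bullet camera standing on its tail, 66 mm across, 124 mm tall. Bystander; origin at the middle of its underside.
- camera_b: A second such bullet camera. Bystander; origin at the middle of its underside.
- bracket: White wall bracket standing on its 68 mm round flange, 85 mm tall. Bystander; origin at the middle of its underside.
- dome_base: White low dome camera, 100 mm across, 53 mm tall. Bystander; origin at the middle of its underside.
- driver: Screwdriver, 190 mm, lying. Bystander.

How it is judged:
By the outcome, as a careful person would: the job done as asked, in the order asked, and still so for the second after the job is handed in, with the robot touching nothing.
It also fails if it takes over 72 s, if anything falls off the work surface, if the arm or the gripper's body presses on something with over 40 N, if the wrist force passes 120 N, or if a joint passes its speed limit or range.

## Robot

A 6-joint arm with a two-finger parallel gripper is mounted at the origin on the work surface. World frame = base frame: x ahead of the robot, y to its left, z up, the work surface at z = 0. Lengths are in mm, angles in rad, forces in N, time in s.
With the tool pointing down it reaches from about 300 to 775 mm from the base axis. Payload 14.6 kg.
Tool frame: the origin (TCP) lies midway between the tips of the shut fingers; the grasp point (between the pads) lies 19 mm behind it; x points along the fingers, y is the direction in which the jaws open and shut, and the axes are right-handed (so a half turn about x gives the same grasp; the last joint's range is limited). The gripper opens to 85 mm and grips with 20 to 120 N. Pads are 22 mm wide; open, the fingers measure 114 mm over their backs; the gripper's body (76 mm by 85 mm) begins 54 mm behind the grasp point. The pads swing forward as they close: fully open they stand 13 mm farther back than shut.
Start: joints at [1.091, 0.3, 1.521, -0, 1.321, -0.067], TCP at [220.643, 503.792, 231.281] pointing down, gripper open.
Joint ranges: [-3.03, 3.03], [-0.79, 2.21], [0.23, 2.52], [-1.04, 4.18], [0, 3.07], [-2.55, 2.55]. Speed limits (rad/s): [2.22, 2.22, 2.57, 3.14, 3.14, 3.14].

## Interface

Orientations are given as a unit quaternion [w, x, y, z].
In Python, from plant import sensors, read_camera, get_calibration, ticket, recognise, regions_of gives the robot as it stands.
- The arm moves only by the shell command python3 -m jog 'ROWS' [FORCE]. ROWS is JSON, a list that holds one entry, the list of rows, each a list of 7 numbers: the gripper's target within -1 to 1 (shut at 1, half-way at 0, fully open at -1), then the shift along the world's x, y, z in cm, then the turn, a rotation vector about the world's x, y, z in degrees. In form: [[[fingers, tx, ty, tz, rx, ry, rz], ...]]. A call has 1 to 12 rows; each row shifts and turns the commanded pose from where the row before left it; what a row does not reach is not made up. A row lasts 1/12 s, in which the tool goes at most 41.7 mm and 7.16 degrees, less where a joint would pass 70% of its speed; a pose out of reach is approached as far as the arm can. A call with a gripper value outside its range is refused whole. The fingers move at their own pace and stop on an object; FORCE is the grip in N (left out, the last holds). Time passes only in rows, so rows that do not move let the fingers close. It gives the time, the measured TCP pose, the force and the opening at its end, in the units of the state.
- sensors.get_obs(): the state, without advancing time (a new reading comes with each control period).
- read_camera(name): name is "scene" or "top"; returns the picture (420x560x3 uint8, red, green, blue); there is no depth.
- get_calibration(name): a dict with "fx", "fy", "cx", "cy" (pixels), "T" (4x4, takes a point from camera to world coordinates). Camera axes: x right, y down, z forward; pixel columns grow to the right and rows downward; lengths in mm; the calibration is good to about 2 mm. A picture is of the moment at which its call begins. get_calibration takes no time and is no camera call.
- ticket.finish_job(): hands the job in, once; it reports no verdict.
Trained networks look in the newest picture that a camera, given by its name, has taken for a name from the list of things; names that differ only in an ending like _2 or _b are one class to them, and where a whole thing is asked for, a point or a joint stands for the part that bears it (a point fixed in the world has none). Each returns a list of dicts, best first, with "score" (0 to 1); they miss things now and then, are a little off and sometimes report something else, mostly with a low value. They report only what shows in the picture. A call takes as long as a camera call.
- recognise(name, camera): "location" ([column, row] in pixels, amid what is visible of it).
- regions_of(name, camera): "mask" (420x560 bool, what is visible of it) and "location" ([column, row] in pixels, amid what is visible of it).
The state is a dict: "time_s": time; "joint_pos": joint angles; "dq": joint speeds; "effort": joint torques, N m; "tcp_pos": TCP position; "tool_rot": TCP orientation; "wrist_force": force on the tool from outside, world axes, zero at the start; "torque": the same for the moment, N m; "grip_width": opening from 0.0 (shut) to 1.0 (fully open).
Only numpy, scipy, OpenCV 4.12 (cv2) and the standard library are available. Lean on these libraries where they do the work, as an engineer would, in place of code of your own. Each camera call takes 0.05 s, during which the arm holds its last target.

## Working session

There is one attempt and no reset: what is moved stays moved. The work goes in short steps, Python scripts to look and compute and a shell command to move; the robot and the scene stay as the last step left them, time stands still between calls to the robot, and variables do not carry over. Pictures are saved under pics/ and viewed, and the job is handed in when it is done.

```bash
ls; mkdir -p pics; python3 - <<'E'
from plant import sensors, read_camera, get_calibration, recognise
import cv2
o=sensors.get_obs(); print(o)
for c in("scene","top"):
    im=read_camera(c); cv2.imwrite(f"pics/{c}0.png",im[:,:,::-1]); k=get_calibration(c); print(c,k)
E
```

```text
pics
{'time_s': 0.0, 'joint_pos': array([ 1.09142818e+00,  3.00484790e-01,  1.52160424e+00, -3.37390502e-05,
        1.32070537e+00, -6.66222900e-02]), 'dq': array([-0.0011314 ,  0.00172026, -0.00151945,  0.00112975,  0.0001427 ,
       -0.00100461]), 'effort': array([-2.01490830e-04, -5.43485606e+01, -3.61814690e+01, -5.25610164e-05,
        3.80022786e-03, -1.80937940e-05]), 'tcp_pos': array([220.52776565, 503.58614689, 230.70400876]), 'tool_rot': array([ 0.69199944,  0.14447887,  0.69220629, -0.1453034 ]), 'wrist_force': array([-0.23027462, -0.10461199,  0.24996768]), 'torque': array([-0.02304148, -0.00851337, -0.00189886]), 'grip_width': 1.0019397778725008}
scene {'fx': 471.8842689393654, 'fy': 471.8842689393654, 'cx': 276.6479275509144, 'cy': 208.66461970162834, 'T': array([[ 6.41407289e-01,  4.51674863e-01, -6.20150392e-01,
         1.28668079e+03],
       [ 7.67178609e-01, -3.71491828e-01,  5.22906113e-01,
        -6.13889353e+02],
       [ 5.80274408e-03, -8.11161907e-01, -5.84792859e-01,
         8.03165869e+02],
       [ 0.00000000e+00,  0.00000000e+00,  0.00000000e+00,
         1.00000000e+00]])}
top {'fx': 446.77932016580905, 'fy': 446.77932016580905, 'cx': 278.74167037634965, 'cy': 215.18464372278245, 'T': array([[ 8.91148821e-03, -9.96860378e-01,  7.86763773e-02,
         4.81325269e+02],
       [-9.99734363e-01, -1.05542795e-02, -2.04892766e-02,
         5.87110245e+00],
       [ 2.12553205e-02, -7.84728881e-02, -9.96689629e-01,
         1.16624736e+03],
       [ 0.00000000e+00,  0.00000000e+00,  0.00000000e+00,
         1.00000000e+00]])}
```

View pics/scene0.png

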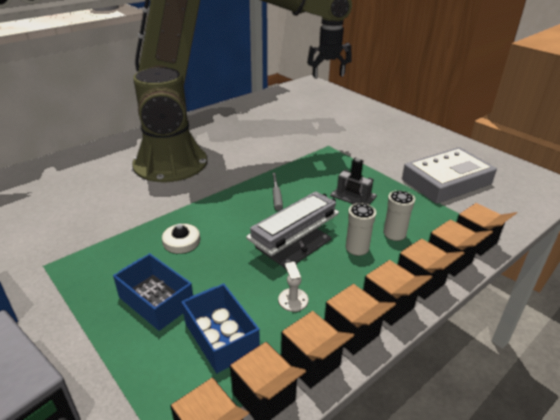

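View pics/top0.png

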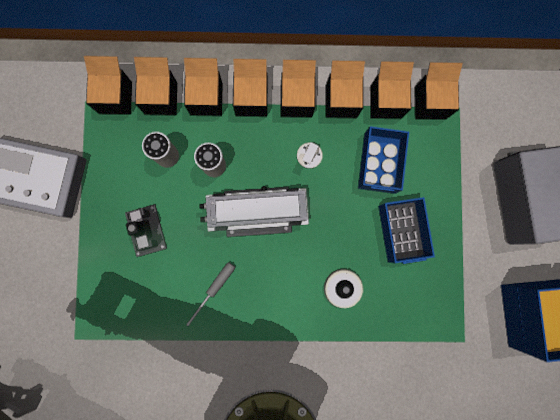

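```bash
cat > h.py <<'E'
import numpy as np, cv2
from plant import sensors, read_camera, get_calibration, recognise, regions_of
K={c:get_calibration(c) for c in("scene","top")}
def ray(c,p):
    k=K[c];d=np.array([(p[0]-k["cx"])/k["fx"],(p[1]-k["cy"])/k["fy"],1.]);T=k["T"]
    return T[:3,3],T[:3,:3]@d
def onz(c,p,z):
    o,d=ray(c,p);return o+d*(z-o[2])/d[2]
def proj(c,X):
    k=K[c];T=k["T"];q=T[:3,:3].T@(np.asarray(X,float)-T[:3,3]);return np.array([k["fx"]*q[0]/q[2]+k["cx"],k["fy"]*q[1]/q[2]+k["cy"]])
def tri(ps,pt):
    o1,d1=ray("scene",ps);o2,d2=ray("top",pt);d1=d1/np.linalg.norm(d1);d2=d2/np.linalg.norm(d2)
    s=np.linalg.lstsq(np.c_[d1,-d2],o2-o1,rcond=None)[0];a=o1+s[0]*d1;b=o2+s[1]*d2
    return (a+b)/2,np.linalg.norm(a-b)
E
python3 - <<'E'
from h import *
for c in("top","scene"):
    im=read_camera(c)
    for n in("roller_handle","stand","work_holder","sheet1","sheet_start"):
        try:
            for r in regions_of(n,c)[:2]:
                m=r["mask"].astype(np.uint8); b=cv2.minAreaRect(cv2.findNonZero(m)); print(c,n,round(r["score"],2),np.round(r["location"],1),m.sum(),b)
        except Exception as e: print(n,e)
    box=(100,170,220,110) if c=="top" else (235,145,150,120)
    x,y,w,h=box; cv2.imwrite(f"pics/{c}_z.png",cv2.resize(im[y:y+h,x:x+w,::-1],None,fx=(3.6 if c=="top" else 5),fy=(3.6 if c=="top" else 5),interpolation=cv2.INTER_CUBIC))
E
```

```text
top roller_handle 0.61 [138.  229.4] 552 ((138.86585998535156, 229.20730590820312), (33.889705657958984, 21.708152770996094), 51.34019470214844)
top stand 0.68 [154.7 234.2] 826 ((145.23545837402344, 230.58230590820312), (46.73670196533203, 31.48985481262207), 75.57923126220703)
top stand 0.6 [137.9 231.4] 639 ((139.1999969482422, 229.1000213623047), (37.60000228881836, 23.800004959106445), 53.130104064941406)
top work_holder 0.75 [256.7 211.7] 4384 ((253.22354125976562, 210.90586853027344), (48.1654052734375, 107.52848815917969), 85.60128784179688)
top work_holder 0.71 [152.9 228.7] 970 ((145.2646942138672, 230.05880737304688), (47.77952194213867, 32.499778747558594), 75.96376037597656)
top sheet1 0.73 [252.1 208. ] 152 ((252.0, 208.5), (19.0, 8.0), 90.0)
top sheet1 0.72 [228.2 209.4] 148 ((227.5, 210.0), (20.0, 7.0), 90.0)
top sheet_start 0.66 [253.9 213.3] 4350 ((253.33303833007812, 211.57974243164062), (47.473026275634766, 107.72391510009766), 85.03025817871094)
top sheet_start 0.65 [158.3 150.6] 947 ((159.75001525878906, 150.25001525878906), (39.59797668457031, 27.57716369628906
[... 282 characters left out ...]
scene work_holder 0.57 [296.7 229. ] 3836 ((297.6498718261719, 230.32192993164062), (52.83926010131836, 95.81881713867188), 60.64224624633789)
scene sheet1 0.65 [293.7 211.8] 85 ((291.3821105957031, 214.7122802734375), (16.511859893798828, 5.147814750671387), 29.05460548400879)
scene sheet1 0.62 [180.6 239.9] 905 ((180.1799774169922, 237.75999450683594), (28.42569351196289, 38.6080322265625), 81.8698959350586)
scene sheet_start 0.86 [296.6 230.2] 3937 ((297.5386047363281, 229.93775939941406), (54.44062042236328, 96.23739624023438), 58.392494201660156)
scene sheet_start 0.58 [311.1 205.4] 57 ((312.4000244140625, 202.70001220703125), (14.758047103881836, 3.5777084827423096), 26.56505012512207)
```

View pics/top_z.png

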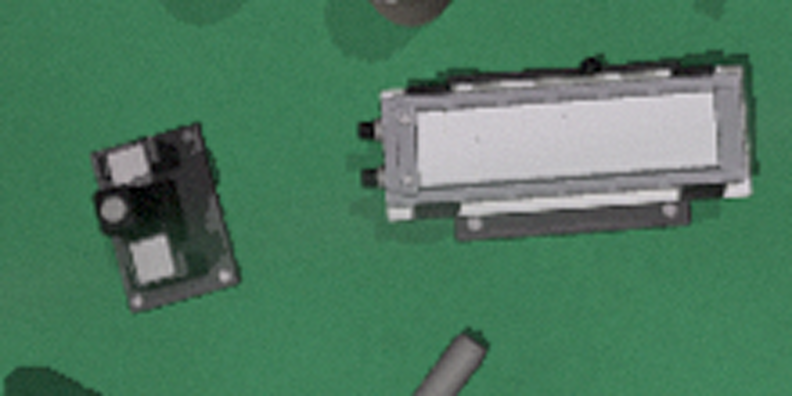

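View pics/scene_z.png

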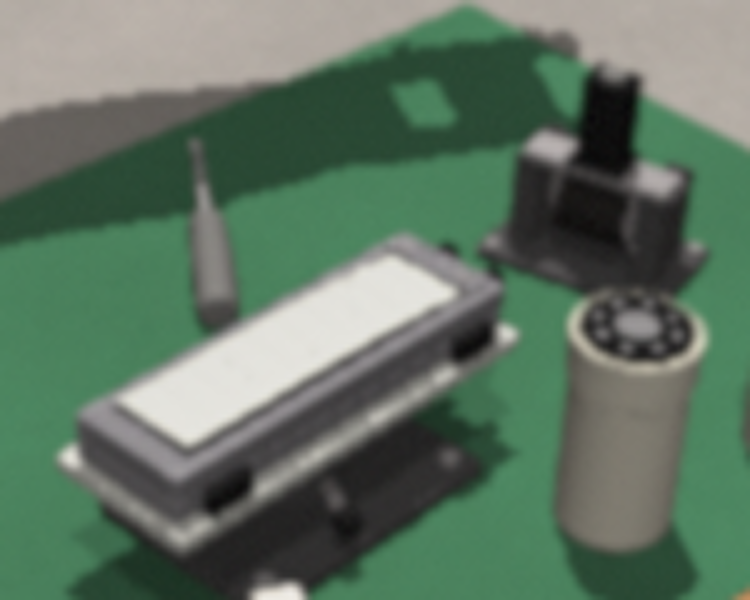

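```bash
cat > fit.py <<'E'
from h import *
from scipy.optimize import least_squares
t=lambda x,y:("top",np.array([x,y])/3.6+[100,170]-0.36)
s=lambda x,y:("scene",np.array([x,y])/5+[235,145]-0.4)
def R(a):return np.array([[np.cos(a),-np.sin(a)],[np.sin(a),np.cos(a)]])
# stand: local pts (x,y,z) ; yaw a guess: top-image
# top image: left=+y, up=+x
a0=np.deg2rad(15)
S=[((60,40,8),t(93,152)),((60,-40,8),t(199,124)),((-60,-40,8),t(240,282)),((-60,40,8),t(135,312)),
   ((40,0,70),t(128,163)),((-40,0,70),t(154,260)),((0,0,128),t(113,210))]
S2=[((60,-40,8),s(708,250)),((-60,-40,8),s(480,242))] 
def res(p,L):
    o=[]
    for X,(c,px) in L:
        xy=R(p[2])@np.array(X[:2])+p[:2]; o+=list(proj(c,[*xy,X[2]])-px)
    return np.array(o)
r=least_squares(res,[450,330,a0],args=(S,),loss="soft_l1");print("stand",r.x,np.rad2deg(r.x[2]));print(res(r.x,S).reshape(-1,2).round(1))
rest=[*r.x[:2],101]
for z in (8,): 
  for xy in [(60,40),(60,-40),(-60,-40),(-60,40)]:
    print(xy,((proj("scene",[*(R(r.x[2])@np.array(xy)+r.x[:2]),z])-[235,145]+.4)*5).round())
print("handle top scene",((proj("scene",[*r.x[:2],128])-[235,145]+.4)*5).round())
# sheet: origin sheet mid (y=-80 from start), params x,y,yaw,h,lean
H=[((25,20,0),t(416,112)),((25,-180,4),t(715,93)),((-25,-180,4),t(717,167)),((-25,20,0),t(418,187)),
   ((-25,20,0),s(388,253)),((25,20,0),s(460,297)),((-25,-180,4),s(118,405)),((25,-180,4),s(188,447))]
def W(p,X):
    u=X[1]+80; xy=R(p[2])@np.array([X[0],u])+p[:2]; return [*xy,98+X[2]+p[3]+p[4]*u]
def res2(p):
    return np.concatenate([np.concatenate([proj(c,W(p,X))-px for X,(c,px) in H]),[p[3]/9,p[4]/.04]])
q=least_squares(res2,[500,0,0,0,0]);p=q.x;print("sheet",p.round(4),np.rad2deg(p[2]));print(res2(p)[:-2].reshape(-1,2).round(1))
cov=np.linalg.inv(q.jac.T@q.jac);print("sd/px",np.sqrt(np.diag(cov)).round(3))
print("start",np.round(W(p,(0,0,0)),1),"end",np.round(W(p,(0,-180,0)),1))
E
python3 fit.py
```

```text
stand [5.30748572e+02 3.24498157e+02 2.81347154e-01] 16.120004494955847
[[-0.5 -0. ]
 [ 0.2 -0.5]
 [ 0.4  0.3]
 [-0.7  0.4]
 [-0.4 -1.8]
 [ 0.4  2.8]
 [ 0.5 -0.3]]
(60, 40) [711. 247.]
(60, -40) [654. 310.]
(-60, -40) [472. 245.]
(-60, 40) [534. 186.]
handle top scene [613.  72.]
sheet [ 5.81542e+02  3.65254e+01  7.72000e-02 -3.58160e+00 -1.66000e-02] 4.424220876466731
[[-0.4  0.2]
 [-0.5 -0.3]
 [ 0.4 -0.1]
 [ 0.3  0.1]
 [ 0.5  0.4]
 [ 0.3 -0.6]
 [-0.7 -0.4]
 [-0.4  0.5]]
sd/px [1.02  1.028 0.009 1.688 0.015]
start [575.4 116.3  93.1] end [589.3 -63.2  96.1]
```

```bash
cat >> h.py <<'E'
from scipy.spatial.transform import Rotation as Ro
def st():
    o=sensors.get_obs(); r=Ro.from_quat(o["tool_rot"],scalar_first=True).as_matrix()
    print("t",round(o["time_s"],2),"tcp",o["tcp_pos"].round(1),"ax",r[:,0].round(4),"jaw yaw",np.rad2deg(np.arctan2(r[1,1],r[0,1])).round(2),"F",o["wrist_force"].round(1),"M",o["torque"].round(2),"w",round(o["grip_width"],3),"j6",o["joint_pos"][5].round(2))
    return o
def stool(x,y,z,jawyaw):
    """print shift (cm) and turn from the measured pose"""
    o=sensors.get_obs();r=Ro.from_quat(o["tool_rot"],scalar_first=True).as_matrix()
    a=np.deg2rad(jawyaw);X=np.array([0,0,-1.]);Y=np.array([np.cos(a),np.sin(a),0]);G=np.c_[X,Y,np.cross(X,Y)]
    print("shift cm",((np.array([x,y,z])-o["tcp_pos"])/10).round(3),"turn deg",np.rad2deg(Ro.from_matrix(G@r.T).as_rotvec()).round(2))
E
python3 - <<'E'
from h import *
st(); stool(530.7,324.5,200,106.1);stool(530.7,324.5,200,106.1-180)
print(onz("top",(157,147),124),onz("top",(208,156),124))
E
```

```text
t 0.7 tcp [220.6 503.8 231.3] ax [-0. -0. -1.] jaw yaw 66.35 F [ 0.1 -0.  -0.6] M [0.01 0.05 0.03] w 1.001 j6 -0.07
shift cm [ 31.006 -17.928  -3.125] turn deg [ 0.   -0.   39.75]
shift cm [ 31.006 -17.928  -3.125] turn deg [  -0.     -0.   -140.25]
[721.63816632 272.65164065 124.        ] [701.76681672 152.47168517 124.        ]
```

```bash
python3 -m jog '[[[-1,2.6,-1.5,0,0,0,3.3],[-1,2.6,-1.5,0,0,0,3.3],[-1,2.6,-1.5,0,0,0,3.3],[-1,2.6,-1.5,0,0,0,3.3],[-1,2.6,-1.5,0,0,0,3.3],[-1,2.6,-1.5,0,0,0,3.3],[-1,2.6,-1.5,0,0,0,3.3],[-1,2.6,-1.5,0,0,0,3.3],[-1,2.6,-1.5,0,0,0,3.3],[-1,2.6,-1.5,0,0,0,3.3],[-1,2.6,-1.5,0,0,0,3.3],[-1,2.4,-1.4,0,0,0,3.4]]]'
python3 - <<'E'
from h import *
st(); stool(530.7,324.5,180,106.1)
im=read_camera("top");cv2.imwrite("pics/t1.png",cv2.resize(im[150:300,80:230,::-1],None,fx=4,fy=4,interpolation=2))
im=read_camera("scene");cv2.imwrite("pics/s1.png",cv2.resize(im[100:250,285:435,::-1],None,fx=4,fy=4,interpolation=2))
E
```

```text
time_s: 1.7
tcp_pos: [532.0, 323.7, 231.3]
tool_rot: [0.7, -0.1, 0.7, 0.1]
wrist_force: [0.2, -0.7, 0.3]
grip_width: 1.004
t 1.7 tcp [532.  323.7 231.3] ax [ 1.e-04 -0.e+00 -1.e+00] jaw yaw 106.19 F [ 0.2 -0.7  0.3] M [ 0.05  0.04 -0.04] w 1.004 j6 -1.37
shift cm [-0.133  0.081 -5.125] turn deg [ 0.    0.01 -0.09]
```

View pics/s1.png

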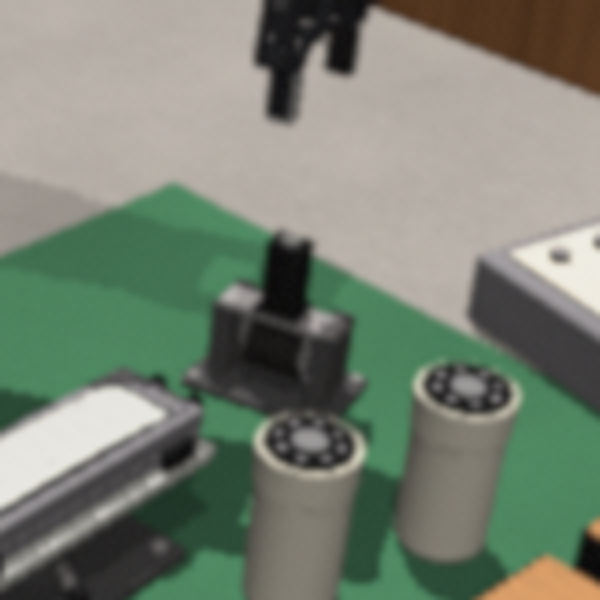

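```bash
python3 -m jog '[[[-1,-0.13,0.08,-2.5,0,0,0],[-1,0,0,-2.5,0,0,0],[-1,0,0,-2.5,0,0,0],[-1,0,0,-2.2,0,0,0],[-1,0,0,-1.5,0,0,0],[-1,0,0,-1.3,0,0,0],[-1,0,0,-1.2,0,0,0],[-1,0,0,-0.9,0,0,0],[-1,0,0,0,0,0,0]]]'
python3 - <<'E'
from h import *
st(); stool(530.7,324.5,84,106.1)
E
```

```text
time_s: 2.55
tcp_pos: [528.7, 325.4, 83.6]
tool_rot: [0.699, -0.099, 0.701, 0.098]
wrist_force: [0.5, 0.4, 0.2]
grip_width: 0.998
t 2.55 tcp [528.7 325.4  83.6] ax [-0.0019 -0.001  -1.    ] jaw yaw 106.05 F [0.5 0.4 0.2] M [ 0.06 -0.01  0.03] w 0.998 j6 -1.36
shift cm [ 0.2   -0.091  0.04 ] turn deg [ 0.06 -0.11  0.05]
```

```bash
python3 -m jog '[[[0,0.15,-0.07,0,0,0,0],[0,0,0,0,0,0,0],[0.4,0,0,0,0,0,0],[0.4,0,0,0,0,0,0],[0.4,0,0,0,0,0,0],[1,0,0,0,0,0,0],[1,0,0,0,0,0,0],[1,0,0,0,0,0,0],[1,0,0,0,0,0,0],[1,0,0,0,0,0,0]]]' 90
python3 - <<'E'
from h import *
st(); stool(530.7,324.5,84,106.1)
E
```

```text
time_s: 3.38
tcp_pos: [531.1, 325.0, 85.9]
tool_rot: [0.7, -0.099, 0.7, 0.099]
wrist_force: [-2.0, -1.0, 5.9]
grip_width: 0.296
t 3.38 tcp [531.1 325.   85.9] ax [ 8.e-04  4.e-04 -1.e+00] jaw yaw 106.05 F [-2.  -1.   5.9] M [-0.22  0.2  -0.03] w 0.296 j6 -1.36
shift cm [-0.035 -0.052 -0.192] turn deg [-0.02  0.05  0.05]
```

```bash
python3 -m jog '[[[1,0,0,0.2,0,0,0],[1,0,0,0.3,0,0,0],[1,0,0,0.6,0,0,0],[1,0,0,0.8,0,0,0],[1,0,0,1,0,0,0],[1,0,0,1.2,0,0,0],[1,0,0,1.2,0,0,0],[1,0,0,1.2,0,0,0],[1,0,0,1.2,0,0,0],[1,0,0,1.2,0,0,0],[1,0,0,1.2,0,0,0],[1,0,0,0.6,0,0,0]]]'
python3 - <<'E'
from h import *
st(); 
im=read_camera("top");cv2.imwrite("pics/t2.png",cv2.resize(im[150:300,80:230,::-1],None,fx=4,fy=4,interpolation=2))
im=read_camera("scene");cv2.imwrite("pics/s2.png",cv2.resize(im[100:250,285:435,::-1],None,fx=4,fy=4,interpolation=2))
st()
E
```

```text
time_s: 4.38
tcp_pos: [531.2, 325.1, 194.6]
tool_rot: [0.701, -0.098, 0.699, 0.099]
wrist_force: [-0.4, -0.3, -2.8]
grip_width: 0.293
t 4.38 tcp [531.2 325.1 194.6] ax [ 0.0019  0.001  -1.    ] jaw yaw 106.05 F [-0.4 -0.3 -2.8] M [-0.04 -0.04  0.  ] w 0.293 j6 -1.36
t 4.48 tcp [531.2 325.1 193.7] ax [ 0.0018  0.001  -1.    ] jaw yaw 106.05 F [ 0.1  0.7 -3. ] M [ 0.02 -0.01 -0.03] w 0.29 j6 -1.36
```

View pics/s2.png

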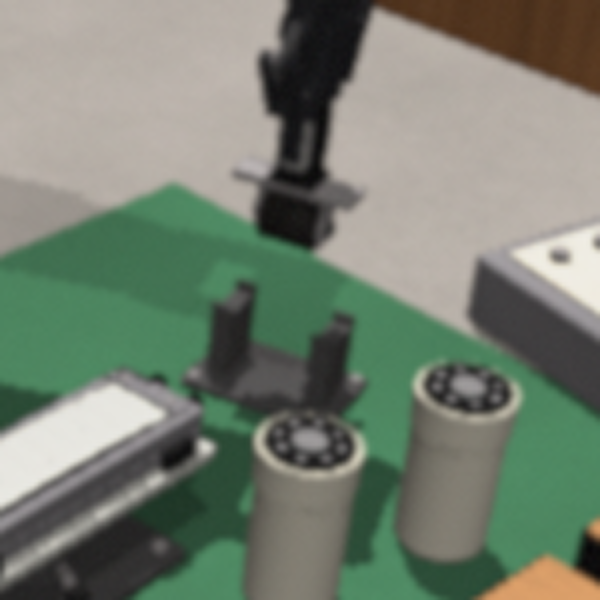

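View pics/t2.png

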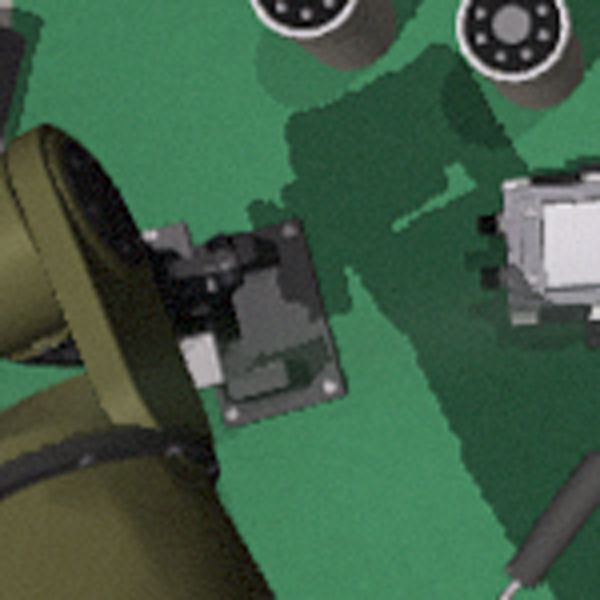

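```bash
python3 - <<'E'
from h import *
o=st();c=o["tcp_pos"]; 
def P(cam,X,off): return ((proj(cam,X)-off+.4)*4).round()
for yaw in(12,16,20):
  a=np.deg2rad(yaw);u=np.array([np.cos(a),np.sin(a),0]);v=np.array([-u[1],u[0],0])
  for dz in (15,):
    for sx in(46,-46):
      print(yaw,sx,[P("scene",c+sx*u+sy*v+[0,0,dz-31],[285,100]) for sy in(13,-13)])
    print("plate top z; wheel bottom centre",P("scene",c+[0,0,dz-83],[285,100]))
E
```

```text
t 4.48 tcp [531.2 325.1 193.7] ax [ 0.0018  0.001  -1.    ] jaw yaw 106.05 F [ 0.1  0.7 -3. ] M [ 0.02 -0.01 -0.03] w 0.29 j6 -1.36
12 46 [array([366., 189.]), array([348., 203.])]
12 -46 [array([252., 150.]), array([233., 164.])]
plate top z; wheel bottom centre [291. 241.]
16 46 [array([367., 187.]), array([351., 201.])]
16 -46 [array([249., 152.]), array([232., 166.])]
plate top z; wheel bottom centre [291. 241.]
20 46 [array([368., 184.]), array([354., 200.])]
20 -46 [array([246., 153.]), array([231., 168.])]
plate top z; wheel bottom centre [291. 241.]
```

```bash
python3 -m jog '[[[1,0.4,-1.9,0,0,0,-1],[1,0.4,-1.9,0,0,0,-1],[1,0.4,-1.9,0,0,0,-1],[1,0.4,-1.9,0,0,0,-1],[1,0.4,-1.9,0,0,0,-1],[1,0.4,-1.9,0,0,0,-1],[1,0.4,-1.9,0,0,0,-1],[1,0.4,-1.9,0,0,0,-1],[1,0.4,-1.9,0,0,0,-1],[1,0.4,-1.9,0,0,0,-1],[1,0.4,-1.6,0,0,0,-1],[1,0,0,0,0,0,-0.65]]]'
python3 - <<'E'
from h import *
stool(575.2,119.3,175,94.4)
im=read_camera("top");cv2.imwrite("pics/t3.png",cv2.resize(im[150:270,170:320,::-1],None,fx=4,fy=4,interpolation=2))
im=read_camera("scene");cv2.imwrite("pics/s3.png",cv2.resize(im[120:270,235:385,::-1],None,fx=4,fy=4,interpolation=2))
st()
E
```

```text
time_s: 5.48
tcp_pos: [575.1, 116.3, 191.5]
tool_rot: [0.706, -0.026, 0.707, 0.026]
wrist_force: [-0.9, -0.8, -3.8]
grip_width: 0.295
shift cm [ 0.008  0.3   -1.645] turn deg [ 0.04 -0.07  0.19]
t 5.58 tcp [574.7 118.6 191.6] ax [-0.0012 -0.     -1.    ] jaw yaw 94.33 F [-0.5  0.  -3.2] M [-0.02  0.06 -0.  ] w 0.289 j6 -1.51
```

View pics/s3.png

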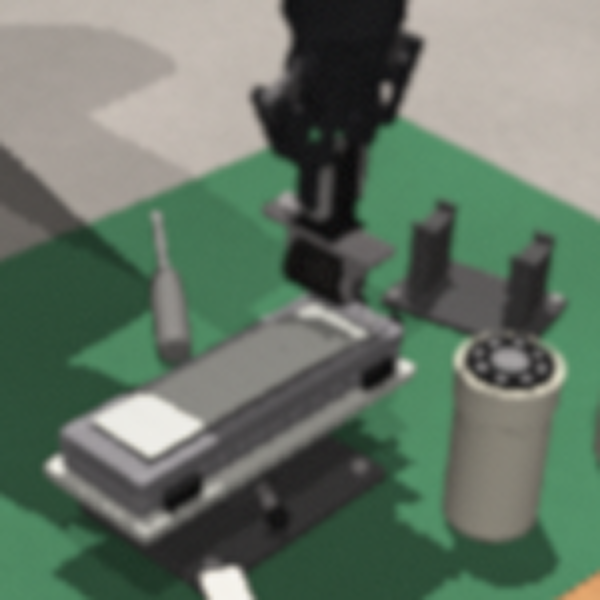

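View pics/t3.png

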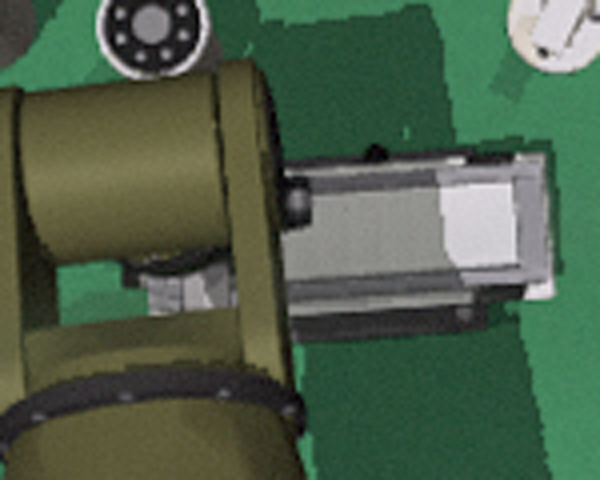

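```bash
python3 -m jog '[[[1,0,0,-0.6,0,0,0],[1,0,0,-0.5,0,0,0],[1,0,0,-0.3,0,0,0],[1,0,0,-0.2,0,0,0],[1,0,0,-0.1,0,0,0],[1,0,0,-0.05,0,0,0],[1,0,0,0,0,0,0]]]'
python3 -c "
from h import *
st()"
python3 -m jog '[[[1,0,0,-0.05,0,0,0],[1,0,0,-0.05,0,0,0],[1,0,0,-0.05,0,0,0],[1,0,0,-0.05,0,0,0],[1,0,0,-0.05,0,0,0],[1,0,0,-0.05,0,0,0]]]'
python3 -c "
from h import *
st()"
```

```text
time_s: 6.17
tcp_pos: [574.8, 119.0, 174.8]
tool_rot: [0.707, -0.027, 0.707, 0.027]
wrist_force: [-0.1, 0.6, -3.4]
grip_width: 0.291
t 6.17 tcp [574.8 119.  174.8] ax [ 0.  0. -1.] jaw yaw 94.41 F [-0.1  0.6 -3.4] M [ 0.   -0.04  0.01] w 0.291 j6 -1.51
time_s: 6.67
tcp_pos: [574.9, 118.9, 171.7]
tool_rot: [0.707, -0.027, 0.707, 0.027]
wrist_force: [1.0, -0.0, -2.5]
grip_width: 0.299
t 6.67 tcp [574.9 118.9 171.7] ax [ 1.e-04  0.e+00 -1.e+00] jaw yaw 94.4 F [ 1.  -0.  -2.5] M [-0.03  0.01  0.02] w 0.299 j6 -1.51
```

```bash
python3 -m jog '[[[1,0,0,-0.05,0,0,0],[1,0,0,-0.05,0,0,0],[1,0,0,-0.05,0,0,0],[1,0,0,-0.05,0,0,0],[1,0,0,-0.05,0,0,0],[1,0,0,-0.05,0,0,0]]]'
python3 -c "
from h import *
st()"
```

```text
time_s: 7.17
tcp_pos: [574.8, 118.9, 168.7]
tool_rot: [0.707, -0.027, 0.707, 0.027]
wrist_force: [0.2, -0.0, -3.3]
grip_width: 0.291
t 7.17 tcp [574.8 118.9 168.7] ax [-1.e-04  0.e+00 -1.e+00] jaw yaw 94.4 F [ 0.2 -0.  -3.3] M [ 0.07 -0.03 -0.03] w 0.291 j6 -1.51
```

```bash
python3 -m jog '[[[1,0,0,-0.05,0,0,0],[1,0,0,-0.05,0,0,0],[1,0,0,-0.05,0,0,0],[1,0,0,-0.05,0,0,0]]]'
python3 -c "
from h import *
st()"
```

```text
time_s: 7.5
tcp_pos: [574.8, 118.9, 166.7]
tool_rot: [0.707, -0.027, 0.707, 0.027]
wrist_force: [0.4, 0.6, -4.0]
grip_width: 0.287
t 7.5 tcp [574.8 118.9 166.7] ax [ 0. -0. -1.] jaw yaw 94.4 F [ 0.4  0.6 -4. ] M [ 0.02 -0.05 -0.02] w 0.287 j6 -1.51
```

```bash
for i in 1; do python3 -m jog '[[[1,0,0,-0.04,0,0,0],[1,0,0,-0.04,0,0,0],[1,0,0,-0.04,0,0,0],[1,0,0,-0.04,0,0,0]]]'; done
python3 -c "
from h import *
st()"
```

```text
time_s: 7.83
tcp_pos: [575.0, 119.0, 165.7]
tool_rot: [0.707, -0.027, 0.706, 0.027]
wrist_force: [-1.2, 0.5, 3.0]
grip_width: 0.293
t 7.83 tcp [575.  119.  165.7] ax [ 8.e-04  3.e-04 -1.e+00] jaw yaw 94.4 F [-1.2  0.5  3. ] M [ 0.12  0.32 -0.05] w 0.293 j6 -1.51
```

```bash
python3 -m jog '[[[1,0,0,-0.04,0,0,0],[1,0,0,-0.04,0,0,0],[1,0,0,-0.04,0,0,0],[1,0,0,-0.04,0,0,0]]]'
python3 -c "
from h import *
st()"
```

```text
time_s: 8.17
tcp_pos: [575.0, 119.0, 164.0]
tool_rot: [0.707, -0.027, 0.706, 0.027]
wrist_force: [-1.3, 1.0, 7.4]
grip_width: 0.293
t 8.17 tcp [575. 119. 164.] ax [ 8.e-04  2.e-04 -1.e+00] jaw yaw 94.4 F [-1.3  1.   7.4] M [ 0.24  0.39 -0.  ] w 0.293 j6 -1.51
```

```bash
python3 -m jog '[[[1,0,0,-0.04,0,0,0],[1,0,0,-0.04,0,0,0],[1,0,0,-0.04,0,0,0],[1,0,0,-0.04,0,0,0]]]'
python3 -c "
from h import *
st()"
```

```text
time_s: 8.5
tcp_pos: [575.4, 119.1, 163.5]
tool_rot: [0.707, -0.027, 0.706, 0.027]
wrist_force: [-3.6, 2.0, 17.1]
grip_width: 0.295
t 8.5 tcp [575.4 119.1 163.5] ax [ 2.2e-03  5.0e-04 -1.0e+00] jaw yaw 94.4 F [-3.6  2.  17.1] M [0.29 0.92 0.  ] w 0.295 j6 -1.51
```

```bash
cat > s.sh <<'E'
python3 -c "
from h import *
o=st();d=o['tcp_pos']-[575.4,116.3,0];a=0.0772
print('along',round(-(-np.sin(a)*d[0]+np.cos(a)*d[1]),1),'side',round(np.cos(a)*d[0]+np.sin(a)*d[1],1),'P',round(o['wrist_force'][2]+3.3,1))"
E
python3 -m jog '[[[1,0,0,0.02,0,0,0],[1,0.004,-0.05,0.02,0,0,0],[1,0.008,-0.1,0,0,0,0],[1,0.008,-0.1,0,0,0,0],[1,0.008,-0.1,0,0,0,0],[1,0.008,-0.1,0,0,0,0]]]'; bash s.sh
```

```text
time_s: 9.0
tcp_pos: [575.6, 114.4, 163.7]
tool_rot: [0.707, -0.027, 0.706, 0.027]
wrist_force: [-3.4, 1.4, 13.0]
grip_width: 0.291
t 9.0 tcp [575.6 114.4 163.7] ax [ 2.e-03  3.e-04 -1.e+00] jaw yaw 94.4 F [-3.4  1.4 13. ] M [0.19 0.77 0.  ] w 0.291 j6 -1.51
along 1.9 side 0.1 P 16.3
```

```bash
python3 -m jog '[[[1,0.008,-0.1,0,0,0,0],[1,0.008,-0.1,0,0,0,0],[1,0.008,-0.1,0,0,0,0],[1,0.008,-0.1,0,0,0,0],[1,0.008,-0.1,0,0,0,0],[1,0.008,-0.1,0,0,0,0]]]'; bash s.sh
```

```text
time_s: 9.5
tcp_pos: [576.2, 108.4, 163.9]
tool_rot: [0.707, -0.027, 0.706, 0.027]
wrist_force: [-4.4, 0.6, 15.0]
grip_width: 0.291
t 9.5 tcp [576.2 108.4 163.9] ax [ 2.1e-03  3.0e-04 -1.0e+00] jaw yaw 94.4 F [-4.4  0.6 15. ] M [ 0.12  0.88 -0.07] w 0.291 j6 -1.52
along 7.9 side 0.1 P 18.3
```

```bash
python3 -m jog '[[[1,0.008,-0.1,0.008,0,0,0],[1,0.008,-0.1,0.006,0,0,0],[1,0.008,-0.1,0.006,0,0,0],[1,0.008,-0.1,0.004,0,0,0],[1,0.008,-0.1,0.004,0,0,0],[1,0.008,-0.1,0.004,0,0,0]]]'; bash s.sh
```

```text
time_s: 10.0
tcp_pos: [576.6, 102.9, 164.2]
tool_rot: [0.707, -0.027, 0.706, 0.028]
wrist_force: [-2.8, 3.1, 13.3]
grip_width: 0.293
t 10.0 tcp [576.6 102.9 164.2] ax [ 0.002  0.001 -1.   ] jaw yaw 94.41 F [-2.8  3.1 13.3] M [ 0.69  0.95 -0.02] w 0.293 j6 -1.53
along 13.5 side 0.1 P 16.6
```

```bash
python3 -m jog '[[[1,0.008,-0.1,0.003,0,0,0],[1,0.008,-0.1,0.003,0,0,0],[1,0.008,-0.1,0.003,0,0,0],[1,0.008,-0.1,0.003,0,0,0],[1,0.008,-0.1,0.003,0,0,0],[1,0.008,-0.1,0.003,0,0,0]]]'; bash s.sh
```

```text
time_s: 10.5
tcp_pos: [577.1, 96.4, 164.3]
tool_rot: [0.707, -0.027, 0.706, 0.027]
wrist_force: [-3.2, 0.6, 14.1]
grip_width: 0.293
t 10.5 tcp [577.1  96.4 164.3] ax [ 1.9e-03  2.0e-04 -1.0e+00] jaw yaw 94.4 F [-3.2  0.6 14.1] M [0.12 0.86 0.06] w 0.293 j6 -1.54
along 19.9 side 0.1 P 17.4
```

```bash
python3 -m jog '[[[1,0.008,-0.1,0.004,0,0,0],[1,0.008,-0.1,0.004,0,0,0],[1,0.008,-0.1,0.004,0,0,0],[1,0.008,-0.1,0.004,0,0,0],[1,0.008,-0.1,0.004,0,0,0],[1,0.008,-0.1,0.004,0,0,0]]]'; bash s.sh
```

```text
time_s: 11.0
tcp_pos: [577.5, 90.4, 164.5]
tool_rot: [0.707, -0.027, 0.706, 0.027]
wrist_force: [-2.4, 1.1, 13.1]
grip_width: 0.292
t 11.0 tcp [577.5  90.4 164.5] ax [ 1.9e-03  2.0e-04 -1.0e+00] jaw yaw 94.4 F [-2.4  1.1 13.1] M [0.11 0.86 0.01] w 0.292 j6 -1.55
along 26.0 side 0.1 P 16.4
```

```bash
python3 -m jog '[[[1,0.008,-0.1,0.003,0,0,0],[1,0.008,-0.1,0.003,0,0,0],[1,0.008,-0.1,0.003,0,0,0],[1,0.008,-0.1,0.003,0,0,0],[1,0.008,-0.1,0.003,0,0,0],[1,0.008,-0.1,0.003,0,0,0]]]'; bash s.sh
```

```text
time_s: 11.5
tcp_pos: [578.0, 85.0, 164.8]
tool_rot: [0.707, -0.027, 0.706, 0.028]
wrist_force: [-4.3, 4.6, 14.3]
grip_width: 0.294
t 11.5 tcp [578.   85.  164.8] ax [ 0.0019  0.0012 -1.    ] jaw yaw 94.41 F [-4.3  4.6 14.3] M [0.97 0.95 0.07] w 0.294 j6 -1.57
along 31.4 side 0.2 P 17.6
```

```bash
python3 -m jog '[[[1,0.008,-0.1,0.003,0,0,0],[1,0.008,-0.1,0.003,0,0,0],[1,0.008,-0.1,0.003,0,0,0],[1,0.008,-0.1,0.003,0,0,0],[1,0.008,-0.1,0.003,0,0,0],[1,0.008,-0.1,0.003,0,0,0]]]'; bash s.sh
```

```text
time_s: 12.0
tcp_pos: [578.5, 78.5, 164.9]
tool_rot: [0.707, -0.027, 0.706, 0.027]
wrist_force: [-3.2, 1.5, 12.4]
grip_width: 0.293
t 12.0 tcp [578.5  78.5 164.9] ax [ 1.9e-03  3.0e-04 -1.0e+00] jaw yaw 94.4 F [-3.2  1.5 12.4] M [0.21 0.92 0.06] w 0.293 j6 -1.58
along 37.9 side 0.2 P 15.7
```

```bash
python3 -m jog '[[[1,0.008,-0.1,0.003,0,0,0],[1,0.008,-0.1,0.003,0,0,0],[1,0.008,-0.1,0.003,0,0,0],[1,0.008,-0.1,0.003,0,0,0],[1,0.008,-0.1,0.003,0,0,0],[1,0.008,-0.1,0.003,0,0,0]]]'; bash s.sh
```

```text
time_s: 12.5
tcp_pos: [579.0, 72.3, 165.0]
tool_rot: [0.707, -0.027, 0.706, 0.027]
wrist_force: [-3.1, 0.2, 13.7]
grip_width: 0.295
t 12.5 tcp [579.   72.3 165. ] ax [ 0.0019  0.     -1.    ] jaw yaw 94.4 F [-3.1  0.2 13.7] M [0.14 0.81 0.03] w 0.295 j6 -1.59
along 44.1 side 0.2 P 17.0
```

```bash
python3 -m jog '[[[1,0.008,-0.1,0.003,0,0,0],[1,0.008,-0.1,0.003,0,0,0],[1,0.008,-0.1,0.003,0,0,0],[1,0.008,-0.1,0.003,0,0,0],[1,0.008,-0.1,0.003,0,0,0],[1,0.008,-0.1,0.003,0,0,0]]]'; bash s.sh
```

```text
time_s: 13.0
tcp_pos: [579.4, 66.9, 165.2]
tool_rot: [0.707, -0.027, 0.706, 0.028]
wrist_force: [-3.7, 5.3, 14.2]
grip_width: 0.297
t 13.0 tcp [579.4  66.9 165.2] ax [ 0.0019  0.0012 -1.    ] jaw yaw 94.41 F [-3.7  5.3 14.2] M [1.21 0.91 0.02] w 0.297 j6 -1.6
along 49.5 side 0.2 P 17.5
```

```bash
python3 -m jog '[[[1,0.008,-0.1,0.003,0,0,0],[1,0.008,-0.1,0.003,0,0,0],[1,0.008,-0.1,0.003,0,0,0],[1,0.008,-0.1,0.003,0,0,0],[1,0.008,-0.1,0.003,0,0,0],[1,0.008,-0.1,0.003,0,0,0]]]'; bash s.sh
```

```text
time_s: 13.5
tcp_pos: [579.9, 60.6, 165.3]
tool_rot: [0.707, -0.027, 0.706, 0.027]
wrist_force: [-3.2, 1.9, 12.7]
grip_width: 0.296
t 13.5 tcp [579.9  60.6 165.3] ax [ 1.9e-03  5.0e-04 -1.0e+00] jaw yaw 94.41 F [-3.2  1.9 12.7] M [0.43 0.76 0.02] w 0.296 j6 -1.61
along 55.9 side 0.2 P 16.0
```

```bash
python3 -m jog '[[[1,0.008,-0.1,0.003,0,0,0],[1,0.008,-0.1,0.003,0,0,0],[1,0.008,-0.1,0.003,0,0,0],[1,0.008,-0.1,0.003,0,0,0],[1,0.008,-0.1,0.003,0,0,0],[1,0.008,-0.1,0.003,0,0,0]]]'; bash s.sh
```

```text
time_s: 14.0
tcp_pos: [580.4, 54.3, 165.4]
tool_rot: [0.707, -0.027, 0.706, 0.027]
wrist_force: [-2.1, 0.7, 11.8]
grip_width: 0.292
t 14.0 tcp [580.4  54.3 165.4] ax [ 1.8e-03 -1.0e-04 -1.0e+00] jaw yaw 94.4 F [-2.1  0.7 11.8] M [0.08 0.7  0.01] w 0.292 j6 -1.62
along 62.2 side 0.2 P 15.1
```

```bash
python3 -m jog '[[[1,0.008,-0.1,0.003,0,0,0],[1,0.008,-0.1,0.003,0,0,0],[1,0.008,-0.1,0.003,0,0,0],[1,0.008,-0.1,0.003,0,0,0],[1,0.008,-0.1,0.003,0,0,0],[1,0.008,-0.1,0.003,0,0,0]]]'; bash s.sh
```

```text
time_s: 14.5
tcp_pos: [580.9, 48.3, 165.6]
tool_rot: [0.707, -0.027, 0.706, 0.027]
wrist_force: [-3.2, 0.4, 11.7]
grip_width: 0.299
t 14.5 tcp [580.9  48.3 165.6] ax [ 1.8e-03 -1.0e-04 -1.0e+00] jaw yaw 94.4 F [-3.2  0.4 11.7] M [0.4  0.75 0.05] w 0.299 j6 -1.63
along 68.2 side 0.2 P 15.0
```

```bash
python3 -m jog '[[[1,0.008,-0.1,0.003,0,0,0],[1,0.008,-0.1,0.003,0,0,0],[1,0.008,-0.1,0.003,0,0,0],[1,0.008,-0.1,0.003,0,0,0],[1,0.008,-0.1,0.003,0,0,0],[1,0.008,-0.1,0.003,0,0,0]]]'; bash s.sh
```

```text
time_s: 15.0
tcp_pos: [581.4, 42.8, 165.7]
tool_rot: [0.707, -0.027, 0.706, 0.027]
wrist_force: [-2.6, 3.0, 11.9]
grip_width: 0.296
t 15.0 tcp [581.4  42.8 165.7] ax [ 1.8e-03  7.0e-04 -1.0e+00] jaw yaw 94.41 F [-2.6  3.  11.9] M [ 0.63  0.66 -0.03] w 0.296 j6 -1.64
along 73.7 side 0.3 P 15.2
```

```bash
python3 -m jog '[[[1,0.008,-0.1,0.002,0,0,0],[1,0.008,-0.1,0.002,0,0,0],[1,0.008,-0.1,0.002,0,0,0],[1,0.008,-0.1,0.002,0,0,0],[1,0.008,-0.1,0.002,0,0,0],[1,0.008,-0.1,0.002,0,0,0]]]'; bash s.sh
```

```text
time_s: 15.5
tcp_pos: [581.9, 36.3, 165.8]
tool_rot: [0.707, -0.027, 0.706, 0.027]
wrist_force: [-2.7, 0.1, 10.3]
grip_width: 0.29
t 15.5 tcp [581.9  36.3 165.8] ax [ 1.8e-03 -1.0e-04 -1.0e+00] jaw yaw 94.4 F [-2.7  0.1 10.3] M [ 0.15  0.59 -0.01] w 0.29 j6 -1.65
along 80.3 side 0.3 P 13.6
```

```bash
python3 -m jog '[[[1,0.007,-0.1,0.002,0,0,0],[1,0.007,-0.1,0.002,0,0,0],[1,0.007,-0.1,0.002,0,0,0],[1,0.007,-0.1,0.002,0,0,0],[1,0.007,-0.1,0.002,0,0,0],[1,0.007,-0.1,0.002,0,0,0]]]'; bash s.sh
```

```text
time_s: 16.0
tcp_pos: [582.3, 30.3, 165.9]
tool_rot: [0.707, -0.027, 0.706, 0.027]
wrist_force: [-1.9, 1.0, 10.1]
grip_width: 0.298
t 16.0 tcp [582.3  30.3 165.9] ax [ 1.9e-03 -2.0e-04 -1.0e+00] jaw yaw 94.4 F [-1.9  1.  10.1] M [ 0.12  0.54 -0.01] w 0.298 j6 -1.66
along 86.3 side 0.3 P 13.4
```

```bash
python3 -m jog '[[[1,0.007,-0.1,0.002,0,0,0],[1,0.007,-0.1,0.002,0,0,0],[1,0.007,-0.1,0.002,0,0,0],[1,0.007,-0.1,0.002,0,0,0],[1,0.007,-0.1,0.002,0,0,0],[1,0.007,-0.1,0.002,0,0,0]]]'; bash s.sh
```

```text
time_s: 16.5
tcp_pos: [582.7, 24.9, 166.0]
tool_rot: [0.707, -0.027, 0.706, 0.028]
wrist_force: [-2.1, 4.2, 11.0]
grip_width: 0.293
t 16.5 tcp [582.7  24.9 166. ] ax [ 0.0019  0.001  -1.    ] jaw yaw 94.41 F [-2.1  4.2 11. ] M [ 1.04  0.54 -0.  ] w 0.293 j6 -1.67
along 91.7 side 0.2 P 14.3
```

```bash
python3 -m jog '[[[1,0.008,-0.1,0,0,0,0],[1,0.008,-0.1,0,0,0,0],[1,0.008,-0.1,0.001,0,0,0],[1,0.008,-0.1,0.001,0,0,0],[1,0.008,-0.1,0.001,0,0,0],[1,0.008,-0.1,0.001,0,0,0]]]'; bash s.sh
```

```text
time_s: 17.0
tcp_pos: [583.3, 18.4, 166.2]
tool_rot: [0.707, -0.027, 0.706, 0.027]
wrist_force: [-2.1, 1.3, 11.3]
grip_width: 0.291
t 17.0 tcp [583.3  18.4 166.2] ax [ 0.0021  0.     -1.    ] jaw yaw 94.4 F [-2.1  1.3 11.3] M [ 0.25  0.51 -0.01] w 0.291 j6 -1.68
along 98.2 side 0.3 P 14.6
```

```bash
python3 -m jog '[[[1,0.008,-0.1,0.001,0,0,0],[1,0.008,-0.1,0.001,0,0,0],[1,0.008,-0.1,0.001,0,0,0],[1,0.008,-0.1,0.001,0,0,0],[1,0.008,-0.1,0.001,0,0,0],[1,0.008,-0.1,0.001,0,0,0]]]'; bash s.sh
```

```text
time_s: 17.5
tcp_pos: [583.8, 12.2, 166.2]
tool_rot: [0.707, -0.027, 0.706, 0.027]
wrist_force: [-1.7, -0.1, 11.7]
grip_width: 0.292
t 17.5 tcp [583.8  12.2 166.2] ax [ 2.1e-03 -3.0e-04 -1.0e+00] jaw yaw 94.4 F [-1.7 -0.1 11.7] M [0.14 0.47 0.02] w 0.292 j6 -1.69
along 104.4 side 0.3 P 15.0
```

```bash
python3 -m jog '[[[1,0.008,-0.1,0.001,0,0,0],[1,0.008,-0.1,0.002,0,0,0],[1,0.008,-0.1,0.001,0,0,0],[1,0.008,-0.1,0.002,0,0,0],[1,0.008,-0.1,0.001,0,0,0],[1,0.008,-0.1,0.002,0,0,0]]]'; bash s.sh
```

```text
time_s: 18.0
tcp_pos: [584.2, 6.8, 166.2]
tool_rot: [0.707, -0.027, 0.706, 0.027]
wrist_force: [-2.2, 4.3, 10.8]
grip_width: 0.294
t 18.0 tcp [584.2   6.8 166.2] ax [ 1.9e-03  8.0e-04 -1.0e+00] jaw yaw 94.4 F [-2.2  4.3 10.8] M [ 1.19  0.52 -0.  ] w 0.294 j6 -1.7
along 109.8 side 0.3 P 14.1
```

```bash
python3 -m jog '[[[1,0.008,-0.1,0,0,0,0],[1,0.008,-0.1,0,0,0,0],[1,0.008,-0.1,0.001,0,0,0],[1,0.008,-0.1,0.001,0,0,0],[1,0.008,-0.1,0.001,0,0,0],[1,0.008,-0.1,0.001,0,0,0]]]'; bash s.sh
```

```text
time_s: 18.5
tcp_pos: [584.7, 0.5, 166.3]
tool_rot: [0.707, -0.027, 0.706, 0.027]
wrist_force: [-1.3, 2.0, 12.0]
grip_width: 0.289
t 18.5 tcp [5.847e+02 5.000e-01 1.663e+02] ax [ 2.1e-03  1.0e-04 -1.0e+00] jaw yaw 94.41 F [-1.3  2.  12. ] M [ 0.46  0.48 -0.05] w 0.289 j6 -1.71
along 116.2 side 0.4 P 15.3
```

```bash
python3 -m jog '[[[1,0.007,-0.1,0.001,0,0,0],[1,0.007,-0.1,0.001,0,0,0],[1,0.007,-0.1,0.001,0,0,0],[1,0.007,-0.1,0.001,0,0,0],[1,0.007,-0.1,0.001,0,0,0],[1,0.007,-0.1,0.001,0,0,0]]]'; bash s.sh
```

```text
time_s: 19.0
tcp_pos: [585.2, -5.8, 166.4]
tool_rot: [0.707, -0.027, 0.706, 0.027]
wrist_force: [-0.6, 0.7, 11.5]
grip_width: 0.295
t 19.0 tcp [585.2  -5.8 166.4] ax [ 2.2e-03 -3.0e-04 -1.0e+00] jaw yaw 94.4 F [-0.6  0.7 11.5] M [0.17 0.41 0.  ] w 0.295 j6 -1.72
along 122.5 side 0.3 P 14.8
```

```bash
python3 -m jog '[[[1,0.007,-0.1,0.001,0,0,0],[1,0.007,-0.1,0.001,0,0,0],[1,0.007,-0.1,0.001,0,0,0],[1,0.007,-0.1,0.001,0,0,0],[1,0.007,-0.1,0.001,0,0,0],[1,0.007,-0.1,0.001,0,0,0]]]'; bash s.sh
```

```text
time_s: 19.5
tcp_pos: [585.6, -11.8, 166.5]
tool_rot: [0.707, -0.027, 0.706, 0.027]
wrist_force: [-1.3, 0.6, 10.2]
grip_width: 0.291
t 19.5 tcp [585.6 -11.8 166.5] ax [ 2.3e-03 -3.0e-04 -1.0e+00] jaw yaw 94.4 F [-1.3  0.6 10.2] M [0.28 0.38 0.01] w 0.291 j6 -1.73
along 128.5 side 0.3 P 13.5
```

```bash
python3 -m jog '[[[1,0.008,-0.1,-0.003,0,0,0],[1,0.008,-0.1,-0.002,0,0,0],[1,0.008,-0.1,0,0,0,0],[1,0.008,-0.1,0,0,0,0],[1,0.008,-0.1,0.001,0,0,0],[1,0.008,-0.1,0.001,0,0,0]]]'; bash s.sh
```

```text
time_s: 20.0
tcp_pos: [586.1, -17.3, 166.5]
tool_rot: [0.707, -0.027, 0.706, 0.027]
wrist_force: [-1.7, 3.2, 11.2]
grip_width: 0.297
t 20.0 tcp [586.1 -17.3 166.5] ax [ 2.2e-03  4.0e-04 -1.0e+00] jaw yaw 94.41 F [-1.7  3.2 11.2] M [0.68 0.33 0.02] w 0.297 j6 -1.74
along 134.0 side 0.3 P 14.5
```

```bash
python3 -m jog '[[[1,0.007,-0.1,0.001,0,0,0],[1,0.007,-0.1,0.001,0,0,0],[1,0.007,-0.1,0.001,0,0,0],[1,0.007,-0.1,0.001,0,0,0],[1,0.007,-0.1,0.001,0,0,0],[1,0.007,-0.1,0.001,0,0,0]]]'; bash s.sh
```

```text
time_s: 20.5
tcp_pos: [586.5, -23.8, 166.6]
tool_rot: [0.707, -0.027, 0.706, 0.027]
wrist_force: [-1.3, 0.1, 11.3]
grip_width: 0.295
t 20.5 tcp [586.5 -23.8 166.6] ax [ 2.5e-03 -4.0e-04 -1.0e+00] jaw yaw 94.4 F [-1.3  0.1 11.3] M [0.13 0.3  0.03] w 0.295 j6 -1.75
along 140.5 side 0.3 P 14.6
```

```bash
python3 -m jog '[[[1,0.007,-0.1,0.001,0,0,0],[1,0.007,-0.1,0.001,0,0,0],[1,0.007,-0.1,0.001,0,0,0],[1,0.007,-0.1,0.001,0,0,0],[1,0.007,-0.1,0.001,0,0,0],[1,0.007,-0.1,0.001,0,0,0]]]'; bash s.sh
```

```text
time_s: 21.0
tcp_pos: [587.0, -29.8, 166.6]
tool_rot: [0.707, -0.027, 0.706, 0.027]
wrist_force: [-0.5, 0.5, 11.0]
grip_width: 0.294
t 21.0 tcp [587.  -29.8 166.6] ax [ 2.5e-03 -5.0e-04 -1.0e+00] jaw yaw 94.4 F [-0.5  0.5 11. ] M [0.14 0.26 0.02] w 0.294 j6 -1.76
along 146.6 side 0.3 P 14.3
```

```bash
python3 -m jog '[[[1,0.008,-0.1,-0.002,0,0,0],[1,0.008,-0.1,-0.001,0,0,0],[1,0.008,-0.1,0,0,0,0],[1,0.008,-0.1,0,0,0,0],[1,0.008,-0.1,0.001,0,0,0],[1,0.008,-0.1,0.001,0,0,0]]]'; bash s.sh
```

```text
time_s: 21.5
tcp_pos: [587.4, -35.1, 166.5]
tool_rot: [0.707, -0.027, 0.706, 0.027]
wrist_force: [-0.7, 4.6, 9.8]
grip_width: 0.296
t 21.5 tcp [587.4 -35.1 166.5] ax [ 2.2e-03  8.0e-04 -1.0e+00] jaw yaw 94.41 F [-0.7  4.6  9.8] M [ 1.04  0.3  -0.07] w 0.296 j6 -1.77
along 151.9 side 0.3 P 13.1
```

```bash
python3 -m jog '[[[1,0.007,-0.1,0.001,0,0,0],[1,0.007,-0.1,0.001,0,0,0],[1,0.007,-0.1,0.001,0,0,0],[1,0.007,-0.1,0,0,0,0],[1,0.007,-0.1,0.001,0,0,0],[1,0.007,-0.1,0.001,0,0,0]]]'; bash s.sh
```

```text
time_s: 22.0
tcp_pos: [587.9, -41.7, 166.7]
tool_rot: [0.707, -0.027, 0.706, 0.027]
wrist_force: [0.1, 1.7, 11.2]
grip_width: 0.297
t 22.0 tcp [587.9 -41.7 166.7] ax [ 2.5e-03 -3.0e-04 -1.0e+00] jaw yaw 94.4 F [ 0.1  1.7 11.2] M [0.26 0.23 0.04] w 0.297 j6 -1.78
along 158.5 side 0.3 P 14.5
```

```bash
python3 -m jog '[[[1,0.007,-0.1,0.001,0,0,0],[1,0.007,-0.1,0.001,0,0,0],[1,0.007,-0.1,0.001,0,0,0],[1,0.007,-0.1,0,0,0,0],[1,0.007,-0.1,0.001,0,0,0],[1,0.007,-0.1,0.001,0,0,0]]]'; bash s.sh
```

```text
time_s: 22.5
tcp_pos: [588.4, -47.8, 166.7]
tool_rot: [0.708, -0.027, 0.706, 0.027]
wrist_force: [-0.5, -0.6, 10.4]
grip_width: 0.292
t 22.5 tcp [588.4 -47.8 166.7] ax [ 2.6e-03 -5.0e-04 -1.0e+00] jaw yaw 94.4 F [-0.5 -0.6 10.4] M [0.09 0.14 0.02] w 0.292 j6 -1.79
along 164.7 side 0.3 P 13.7
```

```bash
python3 -m jog '[[[1,0.008,-0.1,-0.003,0,0,0],[1,0.008,-0.1,-0.003,0,0,0],[1,0.008,-0.1,-0.001,0,0,0],[1,0.008,-0.1,0,0,0,0],[1,0.008,-0.1,0,0,0,0],[1,0.008,-0.1,0,0,0,0]]]'; bash s.sh
```

```text
time_s: 23.0
tcp_pos: [588.8, -53.8, 166.7]
tool_rot: [0.708, -0.027, 0.706, 0.027]
wrist_force: [0.1, 1.1, 10.9]
grip_width: 0.295
t 23.0 tcp [588.8 -53.8 166.7] ax [ 2.7e-03 -6.0e-04 -1.0e+00] jaw yaw 94.4 F [ 0.1  1.1 10.9] M [0.08 0.2  0.03] w 0.295 j6 -1.8
along 170.7 side 0.3 P 14.2
```

```bash
python3 -m jog '[[[1,0.007,-0.1,0,0,0,0],[1,0.007,-0.1,0,0,0,0],[1,0.007,-0.1,0.001,0,0,0],[1,0.007,-0.1,0,0,0,0],[1,0.007,-0.1,0.001,0,0,0],[1,0.007,-0.1,0.001,0,0,0]]]'; bash s.sh
```

```text
time_s: 23.5
tcp_pos: [589.3, -59.9, 166.7]
tool_rot: [0.708, -0.027, 0.706, 0.027]
wrist_force: [-1.2, -0.2, 10.2]
grip_width: 0.295
t 23.5 tcp [589.3 -59.9 166.7] ax [ 2.7e-03 -7.0e-04 -1.0e+00] jaw yaw 94.4 F [-1.2 -0.2 10.2] M [ 0.09  0.13 -0.  ] w 0.295 j6 -1.81
along 176.7 side 0.2 P 13.5
```

```bash
python3 -m jog '[[[1,0.007,-0.1,0,0,0,0],[1,0.007,-0.1,0,0,0,0],[1,0.007,-0.1,0.001,0,0,0],[1,0.007,-0.1,0,0,0,0],[1,0.007,-0.1,0.001,0,0,0],[1,0.007,-0.1,0.001,0,0,0]]]'; bash s.sh
```

```text
time_s: 24.0
tcp_pos: [589.7, -66.1, 166.6]
tool_rot: [0.707, -0.028, 0.706, 0.027]
wrist_force: [0.3, -2.2, 8.3]
grip_width: 0.297
t 24.0 tcp [589.7 -66.1 166.6] ax [ 0.0025 -0.0011 -1.    ] jaw yaw 94.4 F [ 0.3 -2.2  8.3] M [-0.33  0.07 -0.01] w 0.297 j6 -1.82
along 183.0 side 0.2 P 11.6
```

```bash
python3 -m jog '[[[1,0.008,-0.1,-0.001,0,0,0],[1,0.008,-0.1,0,0,0,0],[1,0.008,-0.1,0,0,0,0],[1,0,0,0,0,0,0]]]'; bash s.sh;  python3 -m jog '[[[1,0,0,0.1,0,0,0],[1,0,0,0.2,0,0,0],[1,0,0,0.5,0,0,0],[1,0,0,0.8,0,0,0],[1,0,0,0.8,0,0,0],[1,0,0,0.6,0,0,0]]]'; bash s.sh
python3 - <<'E'
from h import *
im=read_camera("top");cv2.imwrite("pics/t4.png",cv2.resize(im[150:270,170:320,::-1],None,fx=4,fy=4,interpolation=2))
im=read_camera("scene");cv2.imwrite("pics/s4.png",cv2.resize(im[140:270,235:385,::-1],None,fx=4,fy=4,interpolation=2))
st()
E
```

```text
time_s: 24.33
tcp_pos: [589.8, -69.0, 166.5]
tool_rot: [0.707, -0.027, 0.706, 0.027]
wrist_force: [0.4, -0.5, 8.5]
grip_width: 0.296
t 24.33 tcp [589.8 -69.  166.5] ax [ 2.3e-03 -6.0e-04 -1.0e+00] jaw yaw 94.39 F [ 0.4 -0.5  8.5] M [ 0.01 -0.02 -0.01] w 0.296 j6 -1.83
along 185.9 side 0.1 P 11.8
time_s: 24.83
tcp_pos: [589.4, -68.7, 196.6]
tool_rot: [0.707, -0.027, 0.706, 0.027]
wrist_force: [0.1, 0.3, -2.5]
grip_width: 0.295
t 24.83 tcp [589.4 -68.7 196.6] ax [ 6.e-04 -2.e-04 -1.e+00] jaw yaw 94.4 F [ 0.1  0.3 -2.5] M [ 0.   -0.07 -0.02] w 0.295 j6 -1.83
along 185.5 side -0.3 P 0.8
t 24.93 tcp [589.7 -68.7 196.9] ax [ 2.1e-03 -4.0e-04 -1.0e+00] jaw yaw 94.4 F [ 0.8 -0.4 -3.1] M [-0.01 -0.01  0.  ] w 0.296 j6 -1.83
```

View pics/s4.png

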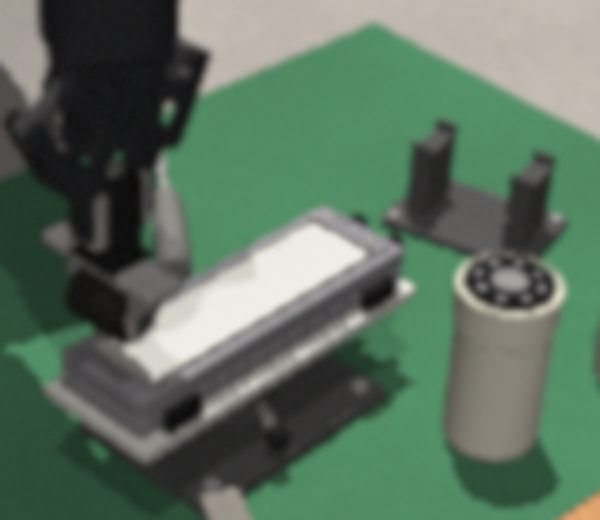

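View pics/t4.png

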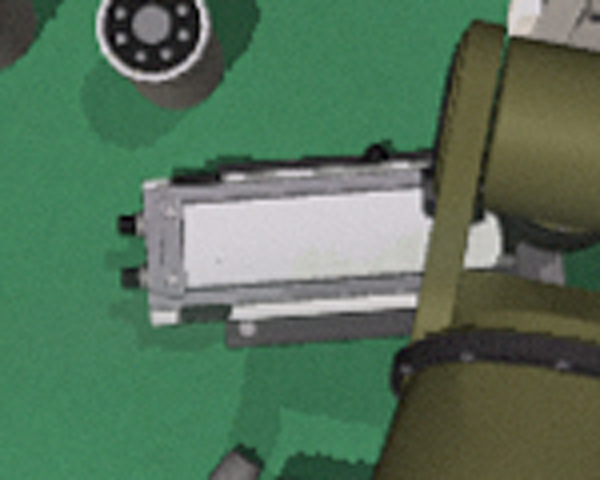

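```bash
python3 -m jog '[[[1,-0.15,1.9,0,0,0,0],[1,-0.15,1.9,0,0,0,0],[1,-0.15,1.9,0,0,0,0],[1,-0.15,1.9,0,0,0,0],[1,-0.15,1.9,0,0,0,0],[1,-0.15,1.9,0,0,0,0],[1,-0.15,1.9,0,0,0,0],[1,-0.15,1.9,-0.5,0,0,0],[1,-0.15,1.9,-0.8,0,0,0],[1,-0.1,1.67,-0.8,0,0,0],[1,0,0,-0.6,0,0,0],[1,0,0,-0.2,0,0,0]]]'; bash s.sh
```

```text
time_s: 25.93
tcp_pos: [574.2, 119.6, 165.2]
tool_rot: [0.706, -0.028, 0.707, 0.028]
wrist_force: [-0.2, -0.8, -2.8]
grip_width: 0.297
t 25.93 tcp [574.2 119.6 165.2] ax [-1.8e-03 -3.0e-04 -1.0e+00] jaw yaw 94.48 F [-0.2 -0.8 -2.8] M [-0.05 -0.01 -0.01] w 0.297 j6 -1.51
along -3.4 side -1.0 P 0.5
```

```bash
python3 -m jog '[[[1,0.06,0,-0.05,0,0,0],[1,0,0,-0.05,0,0,0],[1,0,0,-0.05,0,0,0],[1,0,0,-0.05,0,0,0]]]'; bash s.sh
```

```text
time_s: 26.27
tcp_pos: [575.6, 118.6, 164.8]
tool_rot: [0.707, -0.027, 0.706, 0.027]
wrist_force: [-0.4, -0.2, -3.1]
grip_width: 0.291
t 26.27 tcp [575.6 118.6 164.8] ax [ 6.e-04  0.e+00 -1.e+00] jaw yaw 94.36 F [-0.4 -0.2 -3.1] M [ 0.04 -0.   -0.01] w 0.291 j6 -1.51
along -2.2 side 0.3 P 0.2
```

```bash
python3 -m jog '[[[1,0,0,-0.05,0,0,0],[1,0,0,-0.05,0,0,0],[1,0,0,-0.04,0,0,0],[1,0,0,-0.04,0,0,0]]]'; bash s.sh
```

```text
time_s: 26.6
tcp_pos: [575.8, 119.1, 163.8]
tool_rot: [0.707, -0.027, 0.706, 0.027]
wrist_force: [-2.7, -0.2, 9.3]
grip_width: 0.295
t 26.6 tcp [575.8 119.1 163.8] ax [ 1.9e-03  3.0e-04 -1.0e+00] jaw yaw 94.39 F [-2.7 -0.2  9.3] M [ 0.05  0.48 -0.04] w 0.295 j6 -1.51
along -2.8 side 0.6 P 12.6
```

```bash
python3 -m jog '[[[1,0.005,-0.1,-0.02,0,0,0],[1,0.014,-0.2,0.004,0,0,0],[1,0.014,-0.2,0.005,0,0,0],[1,0.014,-0.2,0.005,0,0,0],[1,0.014,-0.2,0.005,0,0,0],[1,0.014,-0.2,0.005,0,0,0]]]'; bash s.sh
```

```text
time_s: 27.1
tcp_pos: [576.6, 108.2, 164.1]
tool_rot: [0.707, -0.027, 0.706, 0.027]
wrist_force: [-2.1, 0.4, 8.6]
grip_width: 0.289
t 27.1 tcp [576.6 108.2 164.1] ax [ 2.3e-03  5.0e-04 -1.0e+00] jaw yaw 94.4 F [-2.1  0.4  8.6] M [ 0.12  0.54 -0.04] w 0.289 j6 -1.52
along 8.2 side 0.6 P 11.9
```

```bash
python3 -m jog '[[[1,0.014,-0.2,0.005,0,0,0],[1,0.014,-0.2,0.005,0,0,0],[1,0.014,-0.2,0.005,0,0,0],[1,0.014,-0.2,0.005,0,0,0],[1,0.014,-0.2,0.005,0,0,0],[1,0.014,-0.2,0.005,0,0,0]]]'; bash s.sh
```

```text
time_s: 27.6
tcp_pos: [577.5, 96.1, 164.5]
tool_rot: [0.707, -0.027, 0.706, 0.027]
wrist_force: [-1.3, 0.6, 10.3]
grip_width: 0.294
t 27.6 tcp [577.5  96.1 164.5] ax [ 2.5e-03  4.0e-04 -1.0e+00] jaw yaw 94.4 F [-1.3  0.6 10.3] M [ 0.12  0.4  -0.05] w 0.294 j6 -1.55
along 20.3 side 0.6 P 13.6
```

```bash
python3 -m jog '[[[1,0.014,-0.2,0.005,0,0,0],[1,0.014,-0.2,0.005,0,0,0],[1,0.014,-0.2,0.005,0,0,0],[1,0.014,-0.2,0.005,0,0,0],[1,0.014,-0.2,0.005,0,0,0],[1,0.014,-0.2,0.005,0,0,0]]]'; bash s.sh
```

```text
time_s: 28.1
tcp_pos: [578.4, 84.1, 164.8]
tool_rot: [0.708, -0.027, 0.706, 0.027]
wrist_force: [-0.8, 0.7, 9.5]
grip_width: 0.295
t 28.1 tcp [578.4  84.1 164.8] ax [ 2.6e-03  4.0e-04 -1.0e+00] jaw yaw 94.4 F [-0.8  0.7  9.5] M [0.14 0.37 0.01] w 0.295 j6 -1.57
along 32.3 side 0.5 P 12.8
```

```bash
python3 -m jog '[[[1,0.014,-0.2,-0.006,0,0,0],[1,0.014,-0.2,-0.004,0,0,0],[1,0.014,-0.2,0.005,0,0,0],[1,0.014,-0.2,0.005,0,0,0],[1,0.014,-0.2,0.005,0,0,0],[1,0.014,-0.2,0.005,0,0,0]]]'; bash s.sh
```

```text
time_s: 28.6
tcp_pos: [579.3, 72.1, 165.1]
tool_rot: [0.708, -0.027, 0.706, 0.027]
wrist_force: [-0.9, -0.2, 11.6]
grip_width: 0.294
t 28.6 tcp [579.3  72.1 165.1] ax [ 3.e-03  4.e-04 -1.e+00] jaw yaw 94.4 F [-0.9 -0.2 11.6] M [ 0.15  0.37 -0.  ] w 0.294 j6 -1.59
along 44.3 side 0.5 P 14.9
```

```bash
python3 -m jog '[[[1,0.014,-0.2,0.004,0,0,0],[1,0.014,-0.2,0.004,0,0,0],[1,0.014,-0.2,0.004,0,0,0],[1,0.014,-0.2,0.004,0,0,0],[1,0.014,-0.2,0.004,0,0,0],[1,0.014,-0.2,0.004,0,0,0]]]'; bash s.sh
```

```text
time_s: 29.1
tcp_pos: [580.2, 60.1, 165.3]
tool_rot: [0.708, -0.027, 0.705, 0.027]
wrist_force: [-1.1, 0.5, 10.6]
grip_width: 0.293
t 29.1 tcp [580.2  60.1 165.3] ax [ 3.1e-03  3.0e-04 -1.0e+00] jaw yaw 94.4 F [-1.1  0.5 10.6] M [0.07 0.37 0.03] w 0.293 j6 -1.61
along 56.4 side 0.5 P 13.9
```

```bash
python3 -m jog '[[[1,0.015,-0.2,0.004,0,0,0],[1,0.015,-0.2,0.004,0,0,0],[1,0.015,-0.2,0.004,0,0,0],[1,0.015,-0.2,0.004,0,0,0],[1,0.015,-0.2,0.004,0,0,0],[1,0.015,-0.2,0.004,0,0,0]]]'; bash s.sh
```

```text
time_s: 29.6
tcp_pos: [581.1, 48.1, 165.6]
tool_rot: [0.708, -0.027, 0.705, 0.027]
wrist_force: [-1.2, 0.1, 10.0]
grip_width: 0.295
t 29.6 tcp [581.1  48.1 165.6] ax [ 3.2e-03  2.0e-04 -1.0e+00] jaw yaw 94.4 F [-1.2  0.1 10. ] M [0.12 0.31 0.01] w 0.295 j6 -1.63
along 68.5 side 0.5 P 13.3
```

```bash
python3 -m jog '[[[1,0.015,-0.2,-0.006,0,0,0],[1,0.015,-0.2,-0.002,0,0,0],[1,0.015,-0.2,0.004,0,0,0],[1,0.015,-0.2,0.004,0,0,0],[1,0.015,-0.2,0.004,0,0,0],[1,0.015,-0.2,0.004,0,0,0]]]'; bash s.sh
```

```text
time_s: 30.1
tcp_pos: [582.1, 36.1, 165.8]
tool_rot: [0.708, -0.027, 0.705, 0.027]
wrist_force: [-1.3, 1.3, 11.4]
grip_width: 0.294
t 30.1 tcp [582.1  36.1 165.8] ax [ 3.3e-03  1.0e-04 -1.0e+00] jaw yaw 94.4 F [-1.3  1.3 11.4] M [ 0.07  0.34 -0.03] w 0.294 j6 -1.65
along 80.5 side 0.5 P 14.7
```

```bash
python3 -m jog '[[[1,0.015,-0.2,0.003,0,0,0],[1,0.015,-0.2,0.003,0,0,0],[1,0.015,-0.2,0.003,0,0,0],[1,0.015,-0.2,0.003,0,0,0],[1,0.015,-0.2,0.003,0,0,0],[1,0.015,-0.2,0.003,0,0,0]]]'; bash s.sh
```

```text
time_s: 30.6
tcp_pos: [583.0, 24.0, 166.0]
tool_rot: [0.708, -0.027, 0.705, 0.027]
wrist_force: [-1.6, 0.6, 12.1]
grip_width: 0.293
t 30.6 tcp [583.  24. 166.] ax [ 0.0035  0.     -1.    ] jaw yaw 94.4 F [-1.6  0.6 12.1] M [ 0.13  0.42 -0.03] w 0.293 j6 -1.67
along 92.6 side 0.4 P 15.4
```

```bash
python3 -m jog '[[[1,0.015,-0.2,0.002,0,0,0],[1,0.015,-0.2,0.002,0,0,0],[1,0.015,-0.2,0.002,0,0,0],[1,0.015,-0.2,0.002,0,0,0],[1,0.015,-0.2,0.002,0,0,0],[1,0.015,-0.2,0.002,0,0,0]]]'; bash s.sh
```

```text
time_s: 31.1
tcp_pos: [583.9, 12.0, 166.2]
tool_rot: [0.708, -0.027, 0.705, 0.027]
wrist_force: [-1.9, 0.3, 12.3]
grip_width: 0.292
t 31.1 tcp [583.9  12.  166.2] ax [ 3.6e-03 -1.0e-04 -1.0e+00] jaw yaw 94.4 F [-1.9  0.3 12.3] M [0.1  0.33 0.02] w 0.292 j6 -1.69
along 104.6 side 0.5 P 15.6
```

```bash
python3 -m jog '[[[1,0.015,-0.2,0.002,0,0,0],[1,0.015,-0.2,0.002,0,0,0],[1,0.015,-0.2,0.002,0,0,0],[1,0.015,-0.2,0.002,0,0,0],[1,0.015,-0.2,0.002,0,0,0],[1,0.015,-0.2,0.002,0,0,0]]]'; bash s.sh
```

```text
time_s: 31.6
tcp_pos: [584.8, -0.0, 166.3]
tool_rot: [0.708, -0.027, 0.705, 0.027]
wrist_force: [-0.2, 0.4, 12.0]
grip_width: 0.293
t 31.6 tcp [584.8  -0.  166.3] ax [ 3.6e-03 -1.0e-04 -1.0e+00] jaw yaw 94.4 F [-0.2  0.4 12. ] M [ 0.08  0.32 -0.01] w 0.293 j6 -1.71
along 116.7 side 0.4 P 15.3
```

```bash
python3 -m jog '[[[1,0.015,-0.2,0.001,0,0,0],[1,0.015,-0.2,0.001,0,0,0],[1,0.015,-0.2,0.001,0,0,0],[1,0.015,-0.2,0.001,0,0,0],[1,0.015,-0.2,0.001,0,0,0],[1,0.015,-0.2,0.001,0,0,0]]]'; bash s.sh
```

```text
time_s: 32.1
tcp_pos: [585.8, -12.0, 166.4]
tool_rot: [0.708, -0.027, 0.705, 0.027]
wrist_force: [-0.9, 0.7, 12.5]
grip_width: 0.29
t 32.1 tcp [585.8 -12.  166.4] ax [ 3.7e-03 -2.0e-04 -1.0e+00] jaw yaw 94.4 F [-0.9  0.7 12.5] M [ 0.14  0.26 -0.01] w 0.29 j6 -1.73
along 128.7 side 0.4 P 15.8
```

```bash
python3 -m jog '[[[1,0.015,-0.2,0.001,0,0,0],[1,0.015,-0.2,0.001,0,0,0],[1,0.015,-0.2,0.001,0,0,0],[1,0.015,-0.2,0.001,0,0,0],[1,0.015,-0.2,0.001,0,0,0],[1,0.015,-0.2,0.001,0,0,0]]]'; bash s.sh
```

```text
time_s: 32.6
tcp_pos: [586.7, -24.0, 166.5]
tool_rot: [0.708, -0.027, 0.705, 0.027]
wrist_force: [-0.5, 0.2, 11.9]
grip_width: 0.293
t 32.6 tcp [586.7 -24.  166.5] ax [ 3.8e-03 -3.0e-04 -1.0e+00] jaw yaw 94.4 F [-0.5  0.2 11.9] M [0.09 0.28 0.04] w 0.293 j6 -1.75
along 140.8 side 0.4 P 15.2
```

```bash
python3 -m jog '[[[1,0.015,-0.2,0.001,0,0,0],[1,0.015,-0.2,0.001,0,0,0],[1,0.015,-0.2,0,0,0,0],[1,0.015,-0.2,0,0,0,0],[1,0.015,-0.2,0,0,0,0],[1,0.015,-0.2,0,0,0,0]]]'; bash s.sh
```

```text
time_s: 33.1
tcp_pos: [587.6, -36.1, 166.5]
tool_rot: [0.708, -0.027, 0.705, 0.027]
wrist_force: [-1.3, 0.9, 11.6]
grip_width: 0.294
t 33.1 tcp [587.6 -36.1 166.5] ax [ 3.8e-03 -4.0e-04 -1.0e+00] jaw yaw 94.4 F [-1.3  0.9 11.6] M [0.12 0.22 0.01] w 0.294 j6 -1.77
along 152.9 side 0.4 P 14.9
```

```bash
python3 -m jog '[[[1,0.015,-0.2,0,0,0,0],[1,0.015,-0.2,0,0,0,0],[1,0.015,-0.2,0,0,0,0],[1,0.015,-0.2,0,0,0,0],[1,0.015,-0.2,0,0,0,0],[1,0.015,-0.2,0,0,0,0]]]'; bash s.sh
```

```text
time_s: 33.6
tcp_pos: [588.5, -48.1, 166.6]
tool_rot: [0.708, -0.027, 0.705, 0.027]
wrist_force: [-1.5, -0.3, 12.3]
grip_width: 0.294
t 33.6 tcp [588.5 -48.1 166.6] ax [ 3.9e-03 -5.0e-04 -1.0e+00] jaw yaw 94.4 F [-1.5 -0.3 12.3] M [0.12 0.18 0.01] w 0.294 j6 -1.79
along 164.9 side 0.4 P 15.6
```

```bash
python3 -m jog '[[[1,0.015,-0.2,0,0,0,0],[1,0.015,-0.2,0,0,0,0],[1,0.015,-0.2,0,0,0,0],[1,0.015,-0.2,0,0,0,0],[1,0.015,-0.2,-0.001,0,0,0],[1,0.015,-0.2,-0.002,0,0,0]]]'; bash s.sh
```

```text
time_s: 34.1
tcp_pos: [589.4, -60.2, 166.6]
tool_rot: [0.708, -0.027, 0.705, 0.027]
wrist_force: [-1.4, 1.0, 12.3]
grip_width: 0.296
t 34.1 tcp [589.4 -60.2 166.6] ax [ 4.e-03 -6.e-04 -1.e+00] jaw yaw 94.4 F [-1.4  1.  12.3] M [ 0.1   0.21 -0.02] w 0.296 j6 -1.81
along 177.0 side 0.4 P 15.6
```

```bash
python3 -m jog '[[[1,0.015,-0.2,-0.003,0,0,0],[1,0.015,-0.2,-0.003,0,0,0],[1,0.015,-0.2,-0.003,0,0,0],[1,0.015,-0.2,0,0,0,0],[1,0,0,0,0,0,0]]]'; bash s.sh;  python3 -m jog '[[[1,0,0,0.1,0,0,0],[1,0,0,0.3,0,0,0],[1,0,0,0.5,0,0,0],[1,0,0,0.8,0,0,0],[1,0,0,1,0,0,0],[1,0,0,0.8,0,0,0],[1,0,0,0.4,0,0,0]]]'; bash s.sh
```

```text
time_s: 34.52
tcp_pos: [590.0, -68.4, 166.3]
tool_rot: [0.708, -0.027, 0.705, 0.027]
wrist_force: [-0.6, 0.5, 9.6]
grip_width: 0.291
t 34.52 tcp [590.  -68.4 166.3] ax [ 3.8e-03 -8.0e-04 -1.0e+00] jaw yaw 94.39 F [-0.6  0.5  9.6] M [-0.06  0.13  0.01] w 0.291 j6 -1.82
along 185.3 side 0.3 P 12.9
time_s: 35.1
tcp_pos: [589.5, -68.0, 205.2]
tool_rot: [0.707, -0.027, 0.706, 0.027]
wrist_force: [-0.1, -0.2, -3.7]
grip_width: 0.293
t 35.1 tcp [589.5 -68.  205.2] ax [ 1.9e-03 -4.0e-04 -1.0e+00] jaw yaw 94.4 F [-0.1 -0.2 -3.7] M [ 0.01 -0.03  0.02] w 0.293 j6 -1.82
along 184.8 side -0.2 P -0.4
```

```bash
python3 -m jog '[[[1,-0.5,2,0,0,0,0.9],[1,-0.5,3.2,0,0,0,1],[1,-0.5,3.5,0,0,0,1],[1,-0.5,3.7,0,0,0,1],[1,-0.5,3.8,0,0,0,1],[1,-0.5,3.8,0,0,0,1],[1,-0.5,3.8,0,0,0,1],[1,-0.5,3.8,0,0,0,1],[1,-0.5,3.7,0,0,0,1],[1,-0.5,3.5,0,0,0,1],[1,-0.5,2.7,0,0,0,1],[1,-0.34,1.8,0,0,0,0.75]]]'
python3 -m jog '[[[1,0,0,0,0,0,0],[1,0,0,0,0,0,0],[1,0,0,0,0,0,0]]]'
python3 - <<'E'
from h import *
im=read_camera("top");cv2.imwrite("pics/t5.png",cv2.resize(im[150:300,80:230,::-1],None,fx=4,fy=4,interpolation=2))
im=read_camera("scene");cv2.imwrite("pics/s5.png",cv2.resize(im[100:250,285:435,::-1],None,fx=4,fy=4,interpolation=2))
o=st();stool(531.15,325,160,106.05)
c=o["tcp_pos"]; 
def P(cam,X,off): return ((proj(cam,X)-off+.4)*4).round()
a=np.deg2rad(16);u=np.array([np.cos(a),np.sin(a),0]);v=np.array([-u[1],u[0],0])
for sx in(46,-46):
      print(sx,[P("scene",c+sx*u+sy*v+[0,0,15-31],[285,100]) for sy in(13,-13)])
E
```

```text
time_s: 36.1
tcp_pos: [529.7, 327.8, 203.5]
tool_rot: [0.7, -0.1, 0.7, 0.1]
wrist_force: [0.2, -0.2, -3.7]
grip_width: 0.29
time_s: 36.35
tcp_pos: [530.8, 324.5, 203.4]
tool_rot: [0.7, -0.099, 0.7, 0.098]
wrist_force: [0.2, 0.2, -4.0]
grip_width: 0.291
t 36.45 tcp [531.  324.1 203.5] ax [ 1.e-04 -1.e-04 -1.e+00] jaw yaw 105.97 F [ 0.7 -0.2 -3.8] M [ 0.02 -0.06 -0.  ] w 0.293 j6 -1.36
shift cm [ 0.013  0.088 -4.353] turn deg [0.   0.01 0.08]
46 [array([368., 174.]), array([352., 189.])]
-46 [array([249., 140.]), array([232., 154.])]
```

View pics/s5.png

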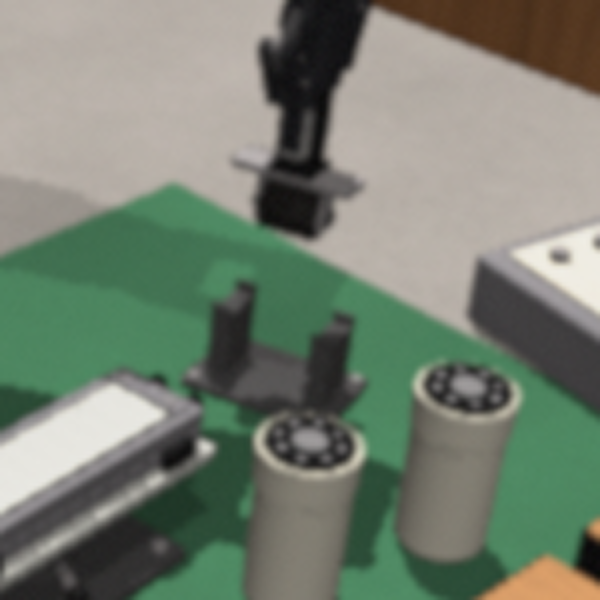

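View pics/t5.png

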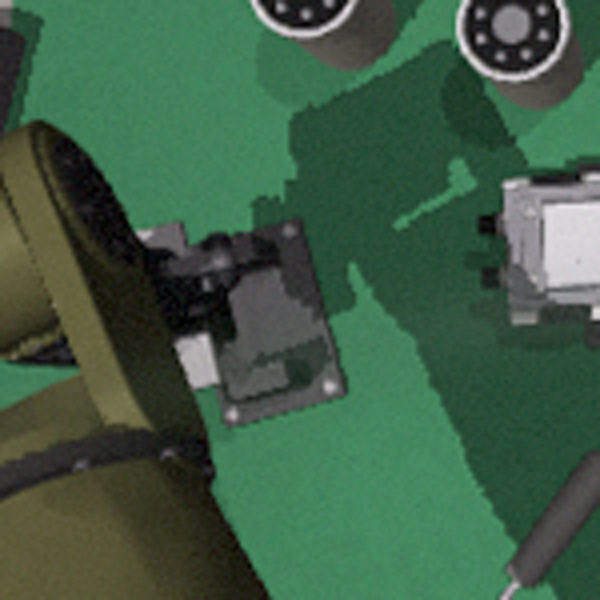

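```bash
python3 -m jog '[[[1,0.01,0.09,-1,0,0,0],[1,0,0,-1.6,0,0,0],[1,0,0,-1.8,0,0,0],[1,0,0,-1.8,0,0,0],[1,0,0,-1.4,0,0,0],[1,0,0,-1,0,0,0],[1,0,0,-0.6,0,0,0],[1,0,0,-0.4,0,0,0],[1,0,0,-0.2,0,0,0],[1,0,0,-0.1,0,0,0],[1,0,0,0,0,0,0]]]'
python3 -c "
from h import *
st();stool(531.15,325,86,106.05)"
```

```text
time_s: 37.37
tcp_pos: [531.0, 326.1, 104.8]
tool_rot: [0.7, -0.099, 0.7, 0.099]
wrist_force: [0.0, -0.2, -2.7]
grip_width: 0.291
t 37.37 tcp [531.  326.1 104.8] ax [ 6.e-04  3.e-04 -1.e+00] jaw yaw 106.05 F [ 0.  -0.2 -2.7] M [ 0.02 -0.04  0.03] w 0.291 j6 -1.36
shift cm [ 0.02  -0.106 -1.879] turn deg [-0.02  0.04  0.  ]
```

```bash
python3 -m jog '[[[1,0.02,-0.1,-0.2,0,0,0],[1,0,0,-0.2,0,0,0],[1,0,0,-0.2,0,0,0],[1,0,0,-0.2,0,0,0],[1,0,0,-0.15,0,0,0],[1,0,0,-0.1,0,0,0],[1,0,0,-0.1,0,0,0],[1,0,0,-0.1,0,0,0],[1,0,0,-0.1,0,0,0],[1,0,0,0,0,0,0]]]'
python3 - <<'E'
from h import *
st();stool(531.15,325,86,106.05)
im=read_camera("scene");cv2.imwrite("pics/s6.png",cv2.resize(im[130:230,305:405,::-1],None,fx=6,fy=6,interpolation=2))
E
```

```text
time_s: 38.2
tcp_pos: [530.9, 325.0, 90.7]
tool_rot: [0.7, -0.099, 0.7, 0.099]
wrist_force: [-0.6, -0.3, -3.6]
grip_width: 0.291
t 38.2 tcp [530.9 325.   90.7] ax [-2.e-04 -1.e-04 -1.e+00] jaw yaw 106.05 F [-0.6 -0.3 -3.6] M [ 0.01 -0.01 -0.  ] w 0.291 j6 -1.36
shift cm [ 0.025  0.004 -0.466] turn deg [ 0.01 -0.01  0.  ]
```

View pics/s6.png

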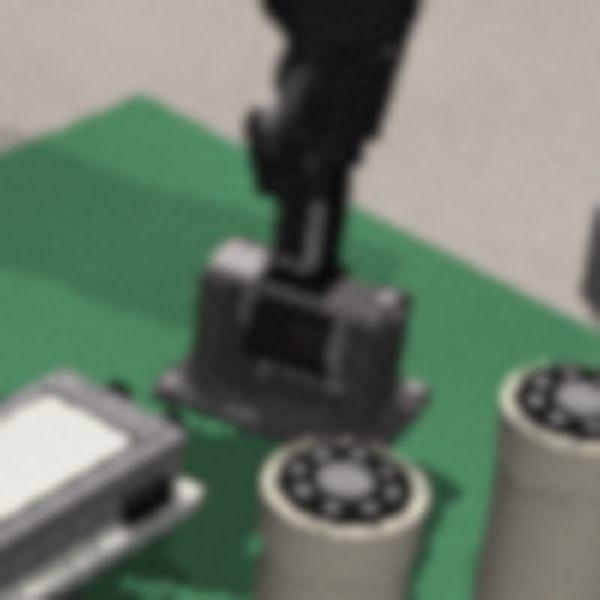

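```bash
python3 -m jog '[[[1,0.02,0,-0.08,0,0,0],[1,0,0,-0.08,0,0,0],[1,0,0,-0.08,0,0,0],[1,0,0,-0.06,0,0,0],[1,0,0,0,0,0,0]]]'
python3 -c "
from h import *
st()"
```

```text
time_s: 38.67
tcp_pos: [531.1, 324.9, 87.7]
tool_rot: [0.7, -0.099, 0.7, 0.099]
wrist_force: [-0.2, 0.4, -3.7]
grip_width: 0.296
t 38.67 tcp [531.1 324.9  87.7] ax [-2.e-04 -2.e-04 -1.e+00] jaw yaw 106.05 F [-0.2  0.4 -3.7] M [ 0.07 -0.03 -0.01] w 0.296 j6 -1.36
```

```bash
python3 -m jog '[[[1,0,0,-0.05,0,0,0],[1,0,0,-0.05,0,0,0],[1,0,0,-0.04,0,0,0],[1,0,0,0,0,0,0]]]'
python3 -c "
from h import *
st()"
```

```text
time_s: 39.0
tcp_pos: [531.1, 325.0, 86.4]
tool_rot: [0.7, -0.099, 0.7, 0.099]
wrist_force: [0.8, 0.2, -4.2]
grip_width: 0.291
t 39.0 tcp [531.1 325.   86.4] ax [-1.e-04 -1.e-04 -1.e+00] jaw yaw 106.05 F [ 0.8  0.2 -4.2] M [0.03 0.03 0.05] w 0.291 j6 -1.36
```

```bash
python3 -m jog '[[[1,0,0,-0.04,0,0,0],[1,0,0,-0.04,0,0,0],[1,0,0,-0.02,0,0,0],[1,0,0,0,0,0,0]]]'
python3 -c "
from h import *
st()"
```

```text
time_s: 39.33
tcp_pos: [531.2, 325.1, 85.9]
tool_rot: [0.7, -0.099, 0.7, 0.099]
wrist_force: [-3.5, -1.9, 4.2]
grip_width: 0.293
t 39.33 tcp [531.2 325.1  85.9] ax [ 3.e-04  1.e-04 -1.e+00] jaw yaw 106.05 F [-3.5 -1.9  4.2] M [-0.28  0.44 -0.03] w 0.293 j6 -1.36
```

```bash
python3 -m jog '[[[1,0,0,0,0,0,0],[1,0,0,0,0,0,0],[0.2,0,0,0,0,0,0],[0,0,0,0,0,0,0],[-0.5,0,0,0,0,0,0],[-1,0,0,0,0,0,0],[-1,0,0,0,0,0,0],[-1,0,0,0,0,0,0],[-1,0,0,0,0,0,0]]]' 20
python3 - <<'E'
from h import *
st()
im=read_camera("scene");cv2.imwrite("pics/s7.png",cv2.resize(im[130:230,305:405,::-1],None,fx=6,fy=6,interpolation=2))
E
```

```text
time_s: 40.08
tcp_pos: [531.2, 325.0, 85.4]
tool_rot: [0.7, -0.099, 0.7, 0.099]
wrist_force: [-0.6, 0.3, 0.1]
grip_width: 1.0
t 40.08 tcp [531.2 325.   85.4] ax [ 0. -0. -1.] jaw yaw 106.05 F [-0.6  0.3  0.1] M [ 0.06 -0.04 -0.03] w 1.0 j6 -1.36
```

View pics/s7.png

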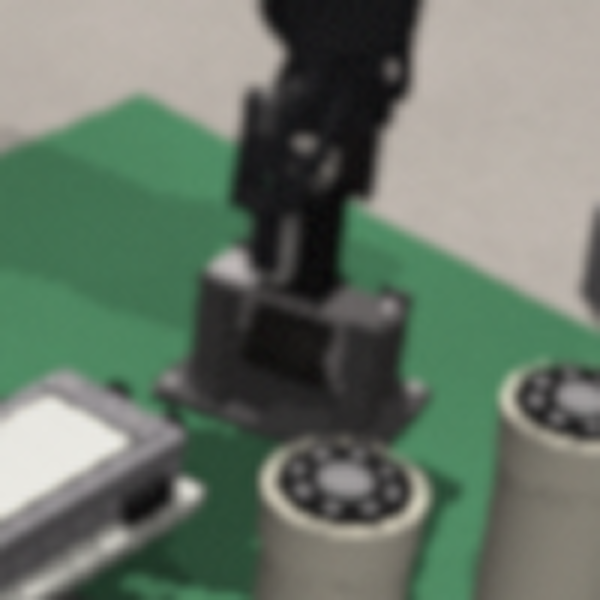

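Released and seated; rise straight up, then swing back to clear the view.

```bash
python3 -m jog '[[[-1,0,0,0.5,0,0,0],[-1,0,0,1,0,0,0],[-1,0,0,1.5,0,0,0],[-1,0,0,2,0,0,0],[-1,0,0,2,0,0,0],[-1,0,0,2,0,0,0],[-1,0,0,2,0,0,0],[-1,0,0,2,0,0,0],[-1,0,0,1,0,0,0]]]'
python3 -m jog '[[[-1,-2,1.2,0,0,0,0],[-1,-2.5,1.5,0,0,0,0],[-1,-2.5,1.5,0,0,0,0],[-1,-2.5,1.5,0,0,0,0],[-1,-2.5,1.5,0,0,0,0],[-1,-2.5,1.5,0,0,0,0],[-1,-2.5,1.5,0,0,0,0],[-1,-2.5,1.5,0,0,0,0],[-1,-2,1.2,0,0,0,0],[-1,-1,0.6,0,0,0,0],[-1,0,0,0,0,0,0],[-1,0,0,0,0,0,0]]]'
python3 - <<'E'
from h import *
st()
im=read_camera("top");cv2.imwrite("pics/t8.png",cv2.resize(im[170:280,100:320,::-1],None,fx=3.6,fy=3.6,interpolation=2));cv2.imwrite("pics/t8f.png",im[:,:,::-1])
im=read_camera("scene");cv2.imwrite("pics/s8.png",cv2.resize(im[145:265,235:385,::-1],None,fx=5,fy=5,interpolation=2))
E
```

```text
time_s: 40.88
tcp_pos: [531.6, 325.3, 229.3]
tool_rot: [0.702, -0.098, 0.699, 0.099]
wrist_force: [0.8, -0.0, 0.5]
grip_width: 1.0
time_s: 41.88
tcp_pos: [306.3, 459.9, 225.6]
tool_rot: [0.7, -0.099, 0.7, 0.099]
wrist_force: [-0.4, 0.6, -0.5]
grip_width: 0.999
t 41.88 tcp [306.3 459.9 225.6] ax [ 3.e-04 -0.e+00 -1.e+00] jaw yaw 106.09 F [-0.4  0.6 -0.5] M [-0.03 -0.09 -0.  ] w 0.999 j6 -0.93
```

View pics/s8.png

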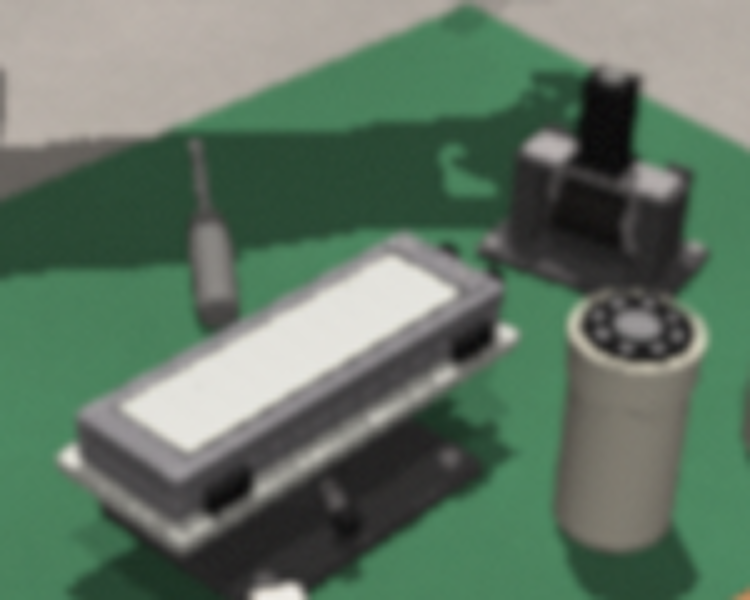

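View pics/t8f.png

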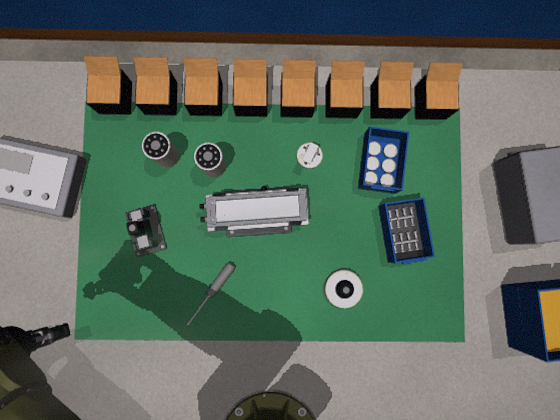

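View pics/t8.png

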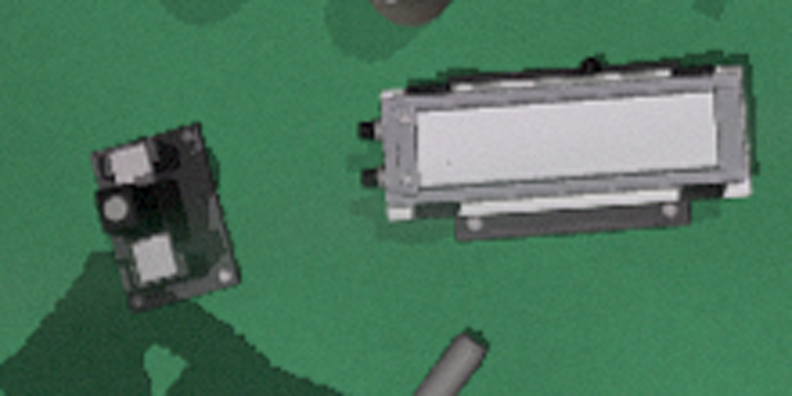

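```bash
python3 -c "
from plant import ticket
print(ticket.finish_job())"
```

```text
the job is handed in; nothing more can be done
None
```

The sheet is rolled down and, as far as I can tell, flush along its whole length. The roller hangs back in its stand, released. I handed in at about 42 s.

**Rolling:** I set the wheel down slowly beside the lip and rolled once to about 5 mm past the open end at 12 mm/s. I then lifted, went back and rolled a second time in the same direction at 24 mm/s. The sampled force was mostly 13 to 17.5 N. It was briefly about 20 N at the first set-down, about 12 N early in the second pass, and 12 to 13 N on the end rim.

**Flush check:**
- The tool height repeated to within about 0.2 mm between the passes, and the resistance at each length of sheet was gone on the second pass. So the sheet had nothing left to yield.
- In the last pictures the open end sits visibly lower than before.

**Roller and bench:** The roller seated at the same height as when I picked it up (85.9 mm). It looks upright with both ears in their notches, and the other things look unmoved in the top picture.

**Disagreement:** The measured height along the sheet was slightly curved, about 0.8 mm high in the middle against a straight line. Because it was the same on both passes, I took it as flex in the arm or tool rather than sheet standing proud. I could not confirm that separately.

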